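# Hold a foot cleat against a frame rail for tacking

### The arm

A 6-joint arm with a two-finger parallel gripper is mounted at the origin on the work surface. World frame = base frame: x ahead of the robot, y to its left, z up, the work surface at z = 0. Lengths are in mm, angles in rad, forces in N, time in s.
With the tool pointing down it reaches from about 275 to 1000 mm from the base axis. Payload 8.4 kg.
Tool frame: the origin (TCP) lies between the finger pads; the fingertips stand 11 mm ahead of it and the grasp point (between the pads) lies 8 mm behind it; z points along the fingers, y is the direction in which the jaws open and shut (so a half turn about z gives the same grasp; the last joint's range is limited). The gripper opens to 85 mm and grips with 20 to 120 N. Pads are 22 mm wide; open, the fingers measure 114 mm over their backs; the gripper's body (76 mm by 85 mm) begins 54 mm behind the grasp point. The pads swing forward as they close: fully open they stand 13 mm farther back than shut.
Start: joints at [1.195, 0.353, 1.633, -0, 1.155, -0.002], TCP at [228.221, 581.844, 214.281] pointing down, gripper open.
Joint ranges: [-2.63, 2.63], [-0.92, 2.1], [0.06, 2.66], [-1.3, 4.44], [0, 2.69], [-3.02, 3.02]. Speed limits (rad/s): [2.22, 2.22, 2.79, 3.14, 3.14, 3.14].

### API

Orientations are given as [roll, pitch, yaw] about the fixed x, y, z axes, in that order (R = Rz(yaw) Ry(pitch) Rx(roll)).
In Python, from rig import r, eyes gives the robot as it stands. The module is installed in compiled form; this text tells all that it offers.
- The arm moves only by the tool servo_tool, never from a script. Its argument "rows" is a list of rows, each a list of 3 entries, a list of its own where there are three numbers: the shift along the world's x, y, z in cm, then the turn about the world's z in rad, then the finger opening in cm, from 0 to 8.54. A call has 1 to 5 rows; each row shifts and turns the commanded pose from where the row before left it; what a row does not reach is not made up. A row lasts 1/12 s, in which the tool goes at most 41.7 mm and 7.16 degrees, less where a joint would pass 70% of its speed; a pose out of reach is approached as far as the arm can. A call is refused whole if a number of a shift passes 4.17 or a number of a turn 0.125, either way. A call with a gripper value outside its range is refused whole. The fingers move at their own pace and stop on an object; "squeeze" is the grip in N (left out, the last holds). Time passes only in rows, so rows that do not move let the fingers close. It gives the time, the measured TCP pose, the force and the opening at its end, in the units of the state.
- r.sense(): the state, without advancing time (a new reading comes with each control period).
- eyes.grab_frame(name): name is "side" or "top"; returns a dict with "frame" (420x560x3 uint8, red, green, blue), "depth" (420x560 float32, mm along the optical axis (not along the pixel's ray), 0 where there is no reading), "vertical_fov" (degrees; the focal length in pixels is half the picture's height over the tangent of half this angle, whatever the lens; pixels are square), "cx", "cy" (the principal point, pixels), "camera_from_world" (4x4, takes a point from world to camera coordinates). Camera axes: x right, y down, z forward; pixel columns grow to the right and rows downward; lengths in mm; the calibration is good to about 2 mm. A picture is of the moment at which its call begins.
- r.sign_off(): hands the job in, once; it reports no verdict.
The state is a dict: "clock": time; "qpos": joint angles; "qvel": joint speeds; "joint_efforts": joint torques, N m; "eef_pos": TCP position; "tcp_rot": TCP orientation; "contact_force": force on the tool from outside, world axes, zero at the start; "wrist_torque": the same for the moment, N m; "opening": opening from 0.0 (shut) to 1.0 (fully open).
Only numpy, scipy, OpenCV 4.12 (cv2) and the standard library are available. Lean on these libraries where they do the work, as an engineer would, in place of code of your own. Each camera call takes 0.05 s, during which the arm holds its last target.

### The job

Get the loose heavy angle-iron cleat ready for its tack weld: lay it on the welding plate with its drilled leg flat down and the back of its upright leg flat along the front of the clamped rail, its end butted up to the stop block. With one firm diagonal push of the fingers press it down on the plate and back against the rail at once (some 10 N each way), and finish while still holding it pressed there for the welder. Leave the other loose things where they lie.

Things in the scene. Friction and masses are not known exactly. Their poses are not given: they have to be found in the camera images.
- cleat_leg (a point): the foot cleat, a bare piece of heavy steel angle: middle of its UPRIGHT leg (8 mm thick, 50 tall, 100 long), 25 mm above the cleat's underside. Axes as cleat: x points out of the leg's outer (heel) face, which is 4 mm from this point; the flat leg reaches 46 mm to -x of this point, its top 17 mm below; ends 50 mm either way along y. Starts on the bench, drilled leg down.
- cleat: the same cleat: 50 x 50 mm angle, legs 8 mm thick, 100 mm long, 0.51 to 0.65 kg, one 14 mm bolt hole in the flat leg in its -y half. Origin at the centre of its 50 (x) x 100 (y) mm footprint, on the underside; upright leg along the +x edge, z up. Bare steel on steel, friction about 0.4: pushed high on the upright leg with nothing bearing on the flat leg it tips over its heel edge instead of sliding.
- cleat_heel (a point): on the cleat: middle of the lower edge of its heel face (25 mm to +x of the body's origin).
- cleat_end (a point): on the cleat: lower corner of the heel face at the +y end, the end that goes to the stop.
- plate: fixed steel welding plate, 300 (x) x 380 (y) x 15 mm thick, drilled with small holes, lying on the bench. Origin at the centre of its underside; its top is 15 mm above. x points towards the rail.
- rail: fixed frame rail, 60 x 60 mm steel box section, 350 mm long, strapped down on the plate. Origin at the centre of its underside, which lies on the plate's top; y along its length, z up. Its front face (where the cleat goes) is the flat at x = -30 mm, looking to -x; it is 60 mm tall. The two strap clamps come from behind, 145 mm either way along y, and rise 90 mm above the plate.
- stop: fixed magnetic stop block on the plate, against the rail's front face: 50 (x) x 40 (y) x 40 mm high, with a low black knob on top (to 52 mm). Same axes as the rail; origin at the centre of its underside on the plate's top. Its stop face is at y = -20 mm, looking to -y: the cleat goes on that side.
- box_offcut: 40 x 40 mm square box-section offcut, 90 mm long, lying flat on the bench. Leave it alone.
- small_angle: small thin steel angle offcut, 30 x 30 x 4 mm, 60 mm long (not the cleat). Leave it alone.
- flat_offcut: steel flat-bar offcut 50 x 140 x 10 mm. Leave it alone.
- chipping_hammer: chipping hammer about 280 mm long with wooden handle, lying on the bench. Leave it alone.
- magnet_square: square welding magnet, 58 mm sides, 13 mm thick, lying flat on the welding plate. Leave it alone.
- soapstone_holder: flat soapstone holder, 125 x 15 x 9 mm, lying on the welding plate. Leave it alone.
- paste_tin: round lidded tin, 75 mm across, 60 mm tall. Leave it alone.
Mind the look-alikes: they are no part of the job. Leave any brown or pink look-alike of the cleat alone.

How it is judged (in metres and radians):
At the end, for the whole second after the job is handed in: Held by the fingers (over 5 N) for the last second: heel face within 2.5 mm of the rail and parallel within 0.025 rad; flat on the plate (3 mm, 0.03 rad); end within 3 mm of the stop; pressing the rail with over 3 N and the plate with over 10.5 N, its own 5.7 N included; at rest (x of cleat_heel in the frame of rail between -0.0325 and -0.02 m and z of cleat_heel in the frame of rail below 0.003 m and angle between the y axis of cleat and the y axis of rail, either way round below 0.025 rad and angle between cleat's own z axis and vertical below 0.03 rad and y of cleat_end in the frame of stop between -0.023 and -0.01 m and contact force between the fingers and cleat above 5 N and contact force between cleat and rail above 3 N and contact force between cleat and plate above 10.5 N and linear speed of cleat below 0.01 m/s); the arm keeps its last pose, push and grip.
It fails at once if another loose thing is moved by more than 30 mm (distance of any of box_offcut, small_angle, flat_offcut, chipping_hammer, magnet_square, soapstone_holder, paste_tin from where it was at the start of the episode above 0.03 m).
It also fails if it takes over 58 s, if anything falls off the work surface, if the arm or the gripper's body presses on something with over 40 N, if the wrist force passes 120 N, or if a joint passes its speed limit or range.

## Working session

There is one attempt and no reset: what is moved stays moved. The work goes in short steps, Python scripts to look and compute and a tool call to move; the robot and the scene stay as the last step left them, time stands still between calls to the robot, and variables do not carry over. Pictures are saved under pics/ and viewed, and the job is handed in when it is done.

Besides the shell and the picture viewer there is one more tool, called after ">>>" as a command line: name --argument value ..., lists and objects as JSON in quotes. servo_tool: Moves the arm, as the interface text tells. Its arguments: {"type":"object","properties":{"rows":{"type":"array"},"squeeze":{"type":"number"}},"required":["rows"]}

```bash
mkdir -p pics
cat > h.py <<'E'
import numpy as np, cv2
from rig import r, eyes
def grab(n,tag):
    f=eyes.grab_frame(n); np.savez('pics/%s.npz'%tag,**{k:np.array(v) for k,v in f.items()})
    cv2.imwrite('pics/%s.png'%tag,cv2.cvtColor(f['frame'],cv2.COLOR_RGB2BGR)); return f
def load(tag): 
    d=np.load('pics/%s.npz'%tag); return {k:d[k] for k in d}
def cam(f):
    F=210/np.tan(np.radians(float(f['vertical_fov']))/2); return F,float(f['cx']),float(f['cy']),np.array(f['camera_from_world'])
def world(f):
    F,cx,cy,T=cam(f); d=f['depth'].astype(float); v,u=np.mgrid[:420,:560]
    P=np.stack([(u-cx)/F*d,(v-cy)/F*d,d],-1); return (P-T[:3,3])@T[:3,:3]
def ray(f,u,v,z):
    F,cx,cy,T=cam(f); c=-T[:3,:3].T@T[:3,3]; d=T[:3,:3].T@np.array([(u-cx)/F,(v-cy)/F,1]); return c+d*(z-c[2])/d[2]
def proj(f,p):
    F,cx,cy,T=cam(f); q=T[:3,:3]@np.array(p)+T[:3,3]; return F*q[0]/q[2]+cx,F*q[1]/q[2]+cy
E
python3 - <<'E'
from h import *
print(r.sense())
for n in('top','side'):
    f=grab(n,n+'0'); print(cam(f))
E
```

```text
{'clock': 0.0, 'qpos': array([ 1.19462203e+00,  3.53701096e-01,  1.63414969e+00,  6.41237734e-07,
        1.15520355e+00, -2.43812042e-03]), 'qvel': array([-1.05776939e-03, -5.23187681e-04, -7.94052501e-04, -1.46515263e-03,
        2.07144594e-03, -5.59518025e-05]), 'joint_efforts': array([-4.33331679e-04, -6.05258989e+01, -3.42068803e+01, -4.14000363e-05,
        9.61326412e-03, -2.62431143e-05]), 'eef_pos': array([228.01798009, 581.36860301, 213.52198051]), 'tcp_rot': array([-3.14013098e+00, -4.15002427e-06,  2.76785621e+00]), 'contact_force': array([0.12375622, 0.1025981 , 0.48147461]), 'wrist_torque': array([ 0.01272887, -0.02093299,  0.03567906]), 'opening': 1.000872560004696}
(np.float64(532.8525754300673), 282.9094106418374, 208.20085279204824, array([[ 1.75955933e-02, -9.99844711e-01,  9.74587106e-04,
        -1.35711311e+01],
       [-9.89146854e-01, -1.75495222e-02, -1.45878428e-01,
         4.96959037e+02],
       [ 1.45872878e-01,  1.60280772e-03, -9.89302044e-01,
         1.43903810e+03],
       [ 0.00000000e+00,  0.00000000e+00,  0.00000000e+00,
         1.00000000e+00]]))
(np.float64(379.0783507576804), 272.0594732163211, 203.38774011123706, array([[-9.99668327e-01, -2.22489871e-02, -1.29698785e-02,
         5.08298737e+02],
       [-5.93180213e-03,  6.89000992e-01, -7.24736122e-01,
         4.54739787e+01],
       [ 2.50609037e-02, -7.24418812e-01, -6.88904446e-01,
         1.09281069e+03],
       [ 0.00000000e+00,  0.00000000e+00,  0.00000000e+00,
         1.00000000e+00]]))
```

View pics/top0.png

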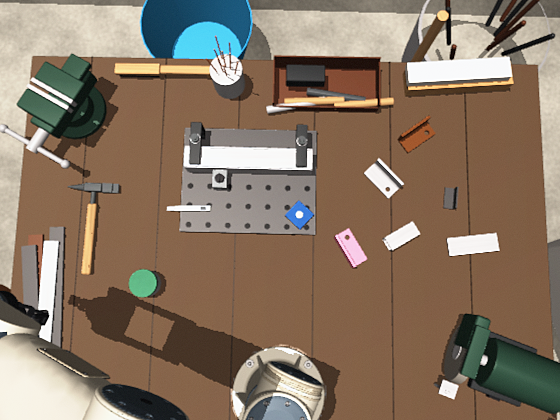

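View pics/side0.png

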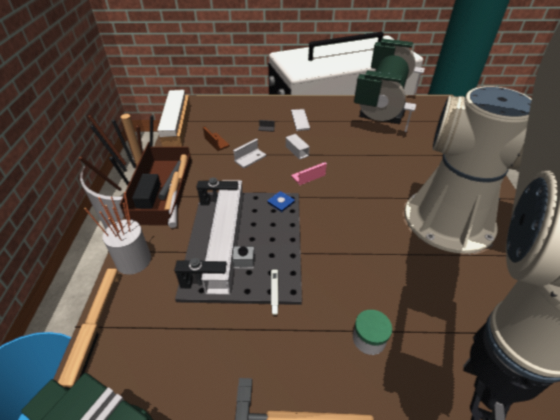

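The white angle at (383,177) in the top view, by its size, is probably the cleat. I'll zoom in and measure.

Run:
```python
from h import *
f=load('top0'); g=load('side0')
a=cv2.cvtColor(f['frame'],cv2.COLOR_RGB2BGR); b=cv2.cvtColor(g['frame'],cv2.COLOR_RGB2BGR)
A=cv2.resize(a[120:245,170:430],None,fx=3,fy=3,interpolation=cv2.INTER_CUBIC)
B=cv2.resize(b[125:305,170:340],None,fx=3.3,fy=3.3,interpolation=cv2.INTER_CUBIC)
cv2.imwrite('pics/zt.png',A); cv2.imwrite('pics/zs.png',B)
W=world(f)
for p in [(383,177),(376,179),(390,173),(240,158),(250,190),(221,180),(299,214),(395,205),(401,236),(190,148),(208,225)]:
    print(p,W[p[1],p[0]].round(1))
```

```text
(383, 177) [ 596.1 -288.1    8.6]
(376, 179) [ 589.6 -267.9    9.9]
(390, 173) [ 599.  -299.8   49.9]
(240, 158) [628.  114.9  75.2]
(250, 190) [550.8  89.1  13.9]
(221, 180) [568.  166.   64.3]
(299, 214) [482.2 -49.7  32.7]
(395, 205) [ 517.2 -322.8    0.8]
(401, 236) [ 425.6 -330.5   37.3]
(190, 148) [650.9 250.7  85.8]
(208, 225) [449.3 204.1  13. ]
```

View pics/zt.png

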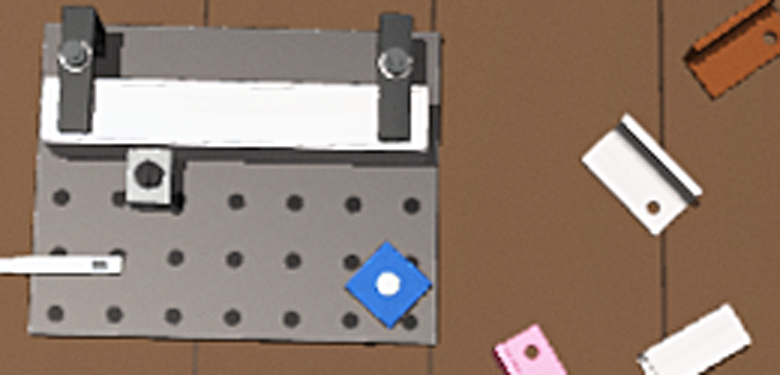

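View pics/zs.png

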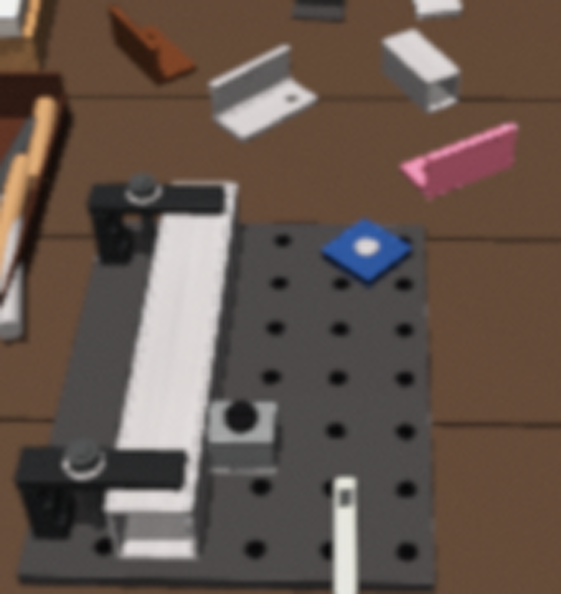

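```bash
cat > meas.py <<'E'
from h import *
def rect(P):
    (c,s,a)=cv2.minAreaRect(P[:,:2].astype(np.float32)); return np.round(c,1),np.round(s,1),round(a,2),len(P)
def sel(W,x,y,z):
    m=(W[...,0]>x[0])&(W[...,0]<x[1])&(W[...,1]>y[0])&(W[...,1]<y[1])&(W[...,2]>z[0])&(W[...,2]<z[1]); return m
E
python3 - <<'E'
from meas import *
for t in('top0','side0'):
    f=load(t);W=world(f); print(t)
    for n,b in dict(leg=((530,680),(-370,-220),(44,58)),flat=((530,680),(-370,-220),(5,14)),rail=((560,680),(-80,280),(70,80)),stop=((540,600),(100,220),(49,59)),plate=((420,720),(-120,300),(10,19))).items():
        m=sel(W,*b); P=W[m]; 
        m2=cv2.morphologyEx(m.astype(np.uint8),cv2.MORPH_OPEN,np.ones((2,2)))>0
        Q=W[m2] 
        print(n,rect(P),'z',np.median(P[:,2]).round(1), rect(Q) if len(Q)>3 else '')
    # leg line
    for n,b in dict(leg=((530,680),(-370,-220),(44,58))).items():
        P=W[sel(W,*b)][:,:2]; c=P.mean(0); u,s,v=np.linalg.svd(P-c); d=v[0]; t_=(P-c)@d
        print(c,d,np.degrees(np.arctan2(d[1],d[0])),t_.min(),t_.max(), c+d*t_.min(),c+d*t_.max())
# pixel rays, top
f=load('top0'); 
z=lambda u,v,h:ray(f,170+(u+.5)/3-.5,120+(v+.5)/3-.5,h).round(1)
print('legtop',z(625,115,50),z(700,190,50)); print('legtop heel/inner')
print('flat corners',z(583,157,8),z(656,234,8))
print('railfront top',z(42,143,75),z(428,152,75))
print('stop top front',z(127,203,55),z(171,206,55),'right back',z(172,155,55))
E
```

```text
top0
leg (array([ 603.2, -299. ]), array([99.9, 11.6]), 41.31, 117) z 49.9 (array([ 465.7, -145.3]), array([ 97.2, 449.6]), 40.87, 103)
flat (array([ 604.6, -295.3]), array([148.5, 150.3]), 0.76, 608) z 8.1 (array([ 619.7, -323.7]), array([100.2, 151.5]), 44.05, 371)
rail (array([614.1,  95.4]), array([351. , 101.3]), 87.47, 2122) z 74.9 (array([469.2,  86. ]), array([379.5, 352. ]), 1.5, 2020)
stop (array([574.2, 161. ]), array([113.1,  51.3]), 89.94, 198) z 54.8 (array([574.5, 171.6]), array([38.1, 51.2]), 89.09, 148)
plate (array([574.6,  97.4]), array([384.7, 292. ]), 89.67, 7443) z 14.9 (array([500.9,  92.6]), array([381.3, 435.7]), 89.33, 6614)
[ 603.69204283 -297.41293296] [-0.72882314 -0.684702  ] -136.78782424041333 -48.35791183776332 51.56415957342212 [ 638.93640797 -264.30217394] [ 566.11089014 -332.71901622]
side0
leg (array([ 603.6, -297.5]), array([98.9, 11.5]), 42.09, 82) z 49.4 (array([ 588.4, -321.2]), array([151.4,  34.1]), 62.8, 81)
flat (array([ 603.5, -315.7]), array([108.8, 154.1]), 23.26, 275) z 9.1 (array([ 618.9, -311.5]), array([ 99.8, 142.3]), 44.01, 262)
rail (array([640.2,  95.9]), array([350.7,  80.5]), 89.62, 1960) z 75.9 (array([598.6, 315.1]), array([108.7, 936.7]), 7.83, 1940)
stop (array([575.1, 175.1]), array([41.4, 49.5]), 86.28, 198) z 55.6 (array([542.6, 452.1]), array([ 51.2, 648.7]), 6.4, 191)
plate (array([575.5, 101. ]), array([394.2, 290.2]), 89.56, 7575) z 15.8 (array([574.8, 331.2]), array([878.9, 290.7]), 89.42, 7468)
[ 602.93960466 -296.95003796] [0.72248036 0.69139144] 43.74035492763234 -49.39691399480583 49.617524173136566 [ 567.25130446 -331.10264168] [ 638.78729138 -262.64490625]
legtop [ 641.  -266.9   50. ] [ 571.4 -335.4   50. ]
legtop heel/inner
flat corners [ 609.8 -234.1    8. ] [ 536.8 -302.7    8. ]
railfront top [599.2 267.6  75. ] [597.1 -83.2  75. ]
stop top front [548.9 191.1  55. ] [546.8 150.7  55. ] right back [594.6 151.4  55. ]
```

The cleat's upright leg is centred near (603,-298), its y axis lies at 43.3° and the hole is at its -y end. The rail front is at x≈598 with yaw about -0.4°, and the stop face is at y≈151. I'll move over the cleat now.

>>> servo_tool --rows '[[[1.5,-3.5,0],-0.08,5],[[1.5,-3.5,0],-0.08,5],[[1.5,-3.5,0],-0.08,5],[[1.5,-3.5,0],-0.08,5],[[1.5,-3.5,0],-0.08,5]]'

```text
clock: 0.52
eef_pos: [303.3, 405.0, 213.9]
tcp_rot: [-3.141, 0.0, 2.364]
contact_force: [1.1, 0.9, 0.2]
opening: 0.586
```

>>> servo_tool --rows '[[[1.5,-3.5,0],-0.08,5],[[1.5,-3.5,0],-0.08,5],[[1.5,-3.5,0],-0.08,5],[[1.5,-3.5,0],-0.08,5],[[1.5,-3.5,0],-0.08,5]]'

```text
clock: 0.93
eef_pos: [378.3, 230.1, 214.2]
tcp_rot: [-3.142, 0.0, 1.964]
contact_force: [1.6, 0.7, -0.4]
opening: 0.583
```

>>> servo_tool --rows '[[[1.5,-3.5,0],-0.08,5],[[1.5,-3.5,0],-0.08,5],[[1.5,-3.5,0],-0.08,5],[[1.5,-3.5,0],-0.08,5],[[1.5,-3.5,0],-0.08,5]]'

```text
clock: 1.35
eef_pos: [453.4, 54.9, 214.3]
tcp_rot: [3.142, -0.0, 1.564]
contact_force: [1.4, 1.3, -0.3]
opening: 0.586
```

>>> servo_tool --rows '[[[1.5,-3.5,0],-0.08,5],[[1.5,-3.5,0],-0.08,5],[[1.5,-3.5,0],-0.08,5],[[1.5,-3.5,0],-0.08,5],[[1.5,-3.5,0],-0.08,5]]'

```text
clock: 1.77
eef_pos: [528.4, -120.1, 214.0]
tcp_rot: [-3.141, -0.0, 1.163]
contact_force: [0.3, -0.0, -0.1]
opening: 0.583
```

>>> servo_tool --rows '[[[1.5,-3.5,0],-0.08,5],[[1.5,-3.5,0],-0.08,5],[[1.5,-3.5,0],-0.08,5],[[1.5,-3.5,0],-0.08,5],[[0,0,0],0,5]]'

```text
clock: 2.18
eef_pos: [590.1, -264.0, 213.7]
tcp_rot: [3.139, 0.001, 0.84]
contact_force: [-1.4, 1.0, 0.1]
opening: 0.584
```

>>> servo_tool --rows '[[[1.5,-4,0],-0.092,5],[[0,0,-3.5],0,5],[[0,0,-3.5],0,5],[[0,0,-3.5],0,5],[[0,0,0],0,5]]'

```text
clock: 2.6
eef_pos: [598.2, -295.1, 101.8]
tcp_rot: [-3.131, 0.004, 0.755]
contact_force: [-1.1, 1.0, -0.3]
opening: 0.588
```

Run:
```python
from meas import *
s=r.sense();print(s['eef_pos'],s['tcp_rot'],s['contact_force'])
for n in('top','side'):
    f=grab(n,n+'1')
    u,v=proj(f,[603,-298,40]);a=cv2.cvtColor(f['frame'],cv2.COLOR_RGB2BGR)
    u,v=int(u),int(v);cv2.imwrite('pics/z1%s.png'%n,cv2.resize(a[max(0,v-50):v+50,u-65:u+65],None,fx=4,fy=4,interpolation=cv2.INTER_CUBIC))
a=np.vstack([cv2.imread('pics/z1top.png'),cv2.imread('pics/z1side.png')]);cv2.imwrite('pics/z1.png',cv2.resize(a,None,fx=.75,fy=.75))
```

```text
[ 598.20527742 -295.10484147  101.81672297] [-3.13068885  0.00400951  0.75548679] [-1.1117046   1.03369813 -0.26427951]
```

View pics/z1.png

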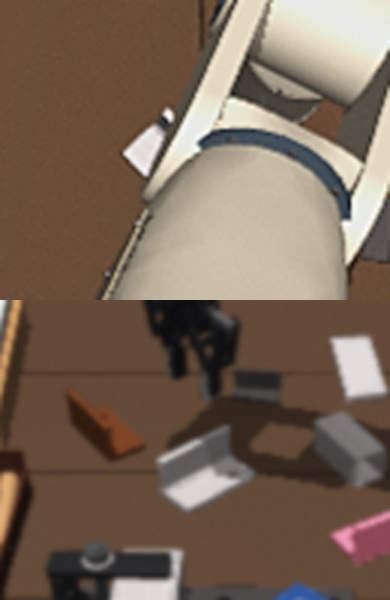

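The side view shows the open fingers above the cleat, with the leg between them. The top view is blocked by the arm. I'll settle, then descend.

>>> servo_tool --rows '[[[0,0,0],0,5],[[0,0,0],0,5],[[0,0,0],0,5]]'

```text
clock: 2.95
eef_pos: [604.2, -297.7, 111.8]
tcp_rot: [3.138, -0.001, 0.756]
contact_force: [-0.6, -1.2, -0.1]
opening: 0.587
```

>>> servo_tool --rows '[[[0,0,-2.0],0,5],[[0,0,-2.0],0,5],[[0,0,-2.0],0,5],[[0,0,-1.0],0,5],[[0,0,-0.6],0,5]]'

```text
clock: 3.37
eef_pos: [602.7, -297.0, 32.9]
tcp_rot: [-3.141, 0.0, 0.756]
contact_force: [-0.1, 0.1, 0.3]
opening: 0.587
```

>>> servo_tool --rows '[[[0,0,0],0,5],[[0,0,0],0,5],[[0,0,0],0,5],[[0,0,0],0,5]]'

```text
clock: 3.7
eef_pos: [603.6, -297.5, 34.5]
tcp_rot: [3.14, -0.001, 0.756]
contact_force: [-0.0, 0.1, 0.3]
opening: 0.586
```

Run:
```python
from meas import *
f=grab('side','side2')
u,v=proj(f,[603,-298,40]);a=cv2.cvtColor(f['frame'],cv2.COLOR_RGB2BGR)
u,v=int(u),int(v);cv2.imwrite('pics/z2.png',cv2.resize(a[v-50:v+50,u-65:u+65],None,fx=5,fy=5,interpolation=cv2.INTER_CUBIC))
```

```text
(no output)
```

View pics/z2.png

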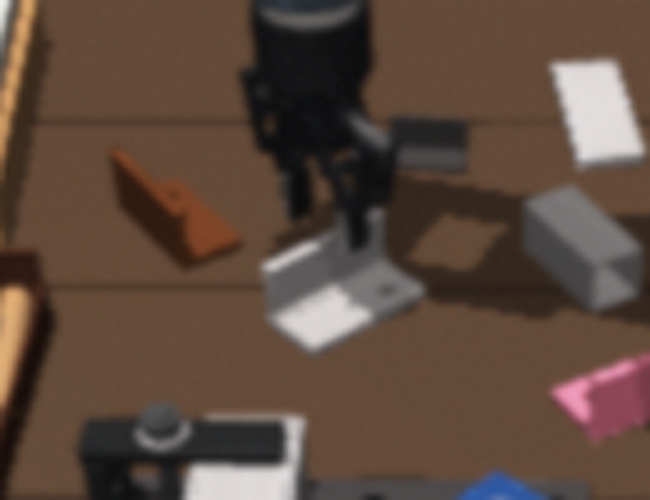

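The image shows the fingers straddling the upright leg: the inner finger sits over the flat leg and the other one behind the heel. Now I'll close.

>>> servo_tool --rows '[[[0,0,-0.4],0,5],[[0,0,0],0,0],[[0,0,0],0,0],[[0,0,0],0,0],[[0,0,0],0,0]]' --squeeze 80

```text
clock: 4.17
eef_pos: [603.2, -297.4, 29.7]
tcp_rot: [3.141, -0.0, 0.756]
contact_force: [0.7, -0.5, -2.5]
opening: 0.052
```

>>> servo_tool --rows '[[[0,0,0],0,0],[[0,0,0],0,0],[[0,0,0],0,0],[[0,0,0],0,0],[[0,0,0],0,0]]'

```text
clock: 4.58
eef_pos: [603.2, -297.4, 29.6]
tcp_rot: [3.141, -0.0, 0.756]
contact_force: [1.3, -1.2, 3.5]
opening: 0.047
```

>>> servo_tool --rows '[[[0,0,1],0,0],[[0,0,1.5],0,0],[[0,0,1.5],0,0],[[0,0,1],0,0],[[0,0,0],0,0]]'

```text
clock: 5.0
eef_pos: [603.6, -297.4, 81.2]
tcp_rot: [3.14, -0.001, 0.756]
contact_force: [0.9, -0.4, -5.0]
opening: 0.044
```

>>> servo_tool --rows '[[[0,0,2],0,0],[[0,0,2],0,0],[[0,0,2],0,0],[[0,0,0],0,0],[[0,0,0],0,0]]'

```text
clock: 5.42
eef_pos: [603.0, -297.2, 139.2]
tcp_rot: [3.141, -0.0, 0.756]
contact_force: [-0.1, 0.3, -5.6]
opening: 0.044
```

Run:
```python
from meas import *
print(r.sense()['contact_force'],r.sense()['opening'])
f=grab('side','side3')
u,v=proj(f,[603,-298,100]);a=cv2.cvtColor(f['frame'],cv2.COLOR_RGB2BGR)
u,v=int(u),int(v);cv2.imwrite('pics/z3.png',cv2.resize(a[v-50:v+50,u-65:u+65],None,fx=5,fy=5,interpolation=cv2.INTER_CUBIC))
```

```text
[-0.05586608  0.32946505 -5.60761066] 0.043804709933977636
```

View pics/z3.png

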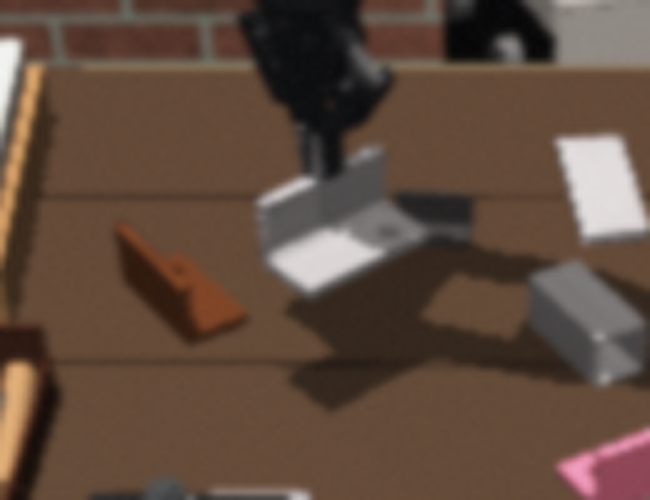

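The cleat is gripped and level, and reads 5.6 N, which matches its weight. I'll carry it over to the plate in front of the rail.

>>> servo_tool --rows '[[[-2,2,1],0.08,0],[[-2,3.5,1],0.08,0],[[-2,3.5,0],0.08,0],[[0,3.5,0],0.08,0],[[0,3.5,0],0.08,0]]'

```text
clock: 5.88
eef_pos: [540.1, -135.7, 157.4]
tcp_rot: [-3.138, 0.001, 1.158]
contact_force: [1.5, -0.0, -6.0]
opening: 0.043
```

>>> servo_tool --rows '[[[0,3.5,0],0.08,0],[[0,3.5,0],0.08,0],[[0,3.5,0],0.08,0],[[0,3.5,0],0.08,0],[[0,3.5,0],0.088,0]]'

```text
clock: 6.3
eef_pos: [541.2, 39.4, 157.4]
tcp_rot: [-3.139, 0.0, 1.568]
contact_force: [0.8, 0.2, -4.2]
opening: 0.046
```

>>> servo_tool --rows '[[[1,3,-1],0,0],[[1.5,1,-3],0,0],[[0,0,-3],0,0],[[0,0,0],0,0],[[0,0,0],0,0]]'

```text
clock: 6.72
eef_pos: [564.8, 77.6, 86.3]
tcp_rot: [-3.134, 0.001, 1.564]
contact_force: [0.2, -0.6, -5.2]
opening: 0.048
```

>>> servo_tool --rows '[[[0,0,0],0,0],[[0,0,0],0,0]]'

```text
clock: 6.88
eef_pos: [568.5, 77.5, 90.4]
tcp_rot: [3.14, -0.0, 1.563]
contact_force: [0.4, 0.3, -3.8]
opening: 0.044
```

Run:
```python
from meas import *
f=grab('side','side4');g=grab('top','top4')
print(r.sense()['eef_pos'])
def z(f,n,k=5):
    u,v=proj(f,[575,90,60]);a=cv2.cvtColor(f['frame'],cv2.COLOR_RGB2BGR);u,v=int(u),int(v)
    cv2.imwrite('pics/%s.png'%n,cv2.resize(a[v-60:v+60,u-75:u+75],None,fx=k,fy=k,interpolation=cv2.INTER_CUBIC)); print(u-75,v-60)
z(f,'z4s');z(g,'z4t',3)
```

```text
[568.7145881   77.47327063  90.70416841]
170 166
173 118
```

View pics/z4s.png

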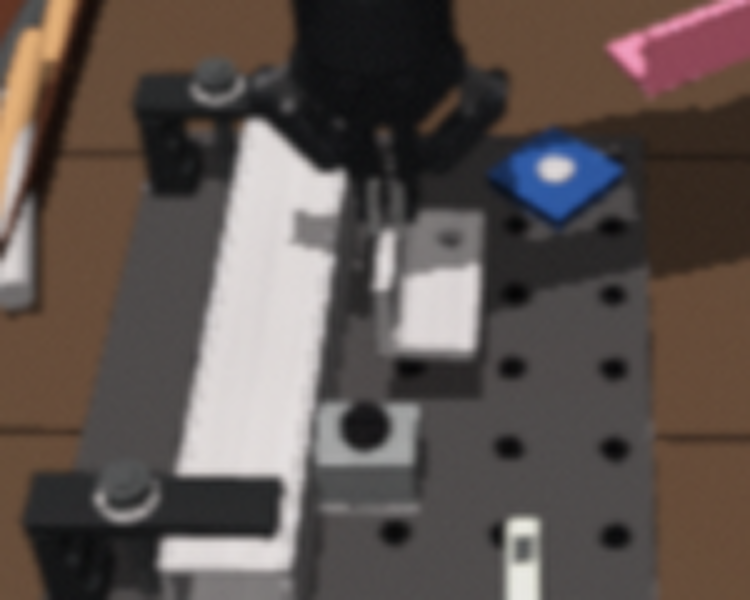

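View pics/z4t.png

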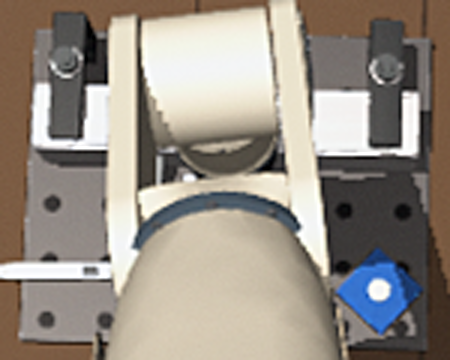

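The side view shows the cleat held level at about (569,77), ahead of the rail and short of the stop, with the drilled hole at the far (-y) end. I'll lower it and slide it to the stop.

>>> servo_tool --rows '[[[0,0,-2],0,0],[[0,0,-1.5],0,0],[[0,0,-0.8],0,0],[[0,0,0],0,0],[[0,0,0],0,0]]'

```text
clock: 7.4
eef_pos: [568.0, 77.7, 46.8]
tcp_rot: [3.141, -0.0, 1.564]
contact_force: [-1.0, 0.8, -4.0]
opening: 0.041
```

>>> servo_tool --rows '[[[0,0.7,0],0,0],[[0,0.7,0],0,0],[[0,0.4,0],0,0],[[0,0,0],0,0],[[0,0,0],0,0]]'

```text
clock: 7.82
eef_pos: [568.0, 96.4, 46.6]
tcp_rot: [3.141, -0.0, 1.565]
contact_force: [-0.5, -0.4, -6.7]
opening: 0.049
```

Run:
```python
from meas import *
f=grab('side','side5')
s=r.sense();print(s['eef_pos'],s['contact_force'])
def z(f,n,k=5):
    u,v=proj(f,[575,110,40]);a=cv2.cvtColor(f['frame'],cv2.COLOR_RGB2BGR);u,v=int(u),int(v)
    cv2.imwrite('pics/%s.png'%n,cv2.resize(a[v-60:v+60,u-75:u+75],None,fx=k,fy=k,interpolation=cv2.INTER_CUBIC)); print(u-75,v-60)
z(f,'z5s')
```

```text
[567.90013471  96.10987736  46.4956572 ] [-0.29819163 -0.46765256 -4.97139987]
170 177
```

View pics/z5s.png

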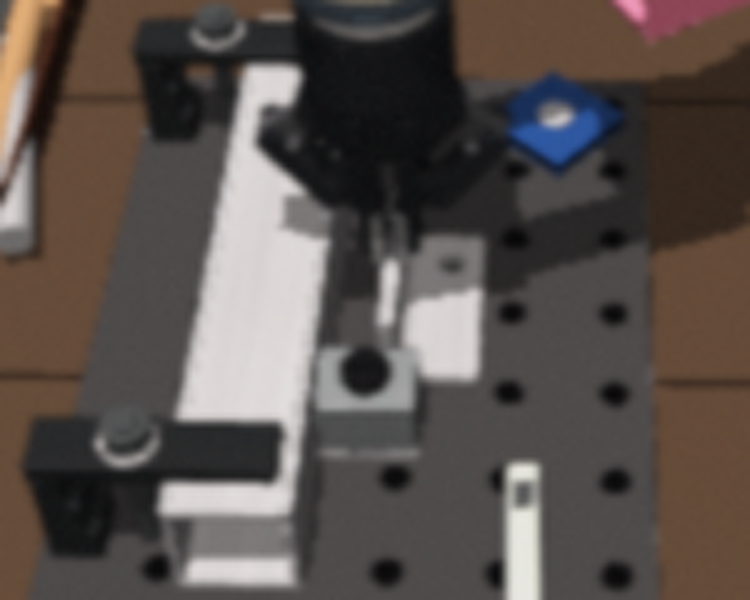

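>>> servo_tool --rows '[[[0,0.2,0],0,0],[[0,0.1,0],0,0],[[0,0.1,0],0,0],[[0,0,0],0,0]]'

```text
clock: 8.2
eef_pos: [567.8, 99.9, 46.2]
tcp_rot: [-3.142, -0.0, 1.564]
contact_force: [-0.2, 0.3, -5.4]
opening: 0.048
```

>>> servo_tool --rows '[[[0,0.1,0],0,0],[[0,0,0],0,0],[[0,0,0],0,0]]'

```text
clock: 8.45
eef_pos: [567.8, 100.8, 46.2]
tcp_rot: [-3.141, 0.0, 1.564]
contact_force: [-0.4, 0.4, -5.6]
opening: 0.046
```

>>> servo_tool --rows '[[[0,0.1,0],0,0],[[0,0,0],0,0],[[0,0,0],0,0]]'

```text
clock: 8.7
eef_pos: [567.8, 101.8, 46.3]
tcp_rot: [3.142, 0.0, 1.564]
contact_force: [-0.2, -0.6, -5.1]
opening: 0.047
```

>>> servo_tool --rows '[[[0,0.1,0],0,0],[[0,0,0],0,0],[[0,0,0],0,0]]'

```text
clock: 8.95
eef_pos: [567.8, 102.6, 46.3]
tcp_rot: [-3.141, 0.0, 1.564]
contact_force: [-0.3, -2.7, -4.4]
opening: 0.048
```

>>> servo_tool --rows '[[[0,0.1,0],0,0],[[0,0,0],0,0],[[0,0,0],0,0]]'

```text
clock: 9.2
eef_pos: [567.8, 102.7, 46.4]
tcp_rot: [-3.141, 0.002, 1.564]
contact_force: [0.8, -7.6, -2.4]
opening: 0.047
```

>>> servo_tool --rows '[[[0,0.1,0],0,0],[[0,0,0],0,0],[[0,0,0],0,0]]'

```text
clock: 9.45
eef_pos: [567.8, 102.9, 46.5]
tcp_rot: [-3.141, 0.003, 1.565]
contact_force: [0.1, -12.6, -1.1]
opening: 0.045
```

The stop contact came at TCP y≈102.6. I'll ease off to a light touch and lower onto the plate.

>>> servo_tool --rows '[[[0,-0.2,0],0,0],[[0,0,-0.1],0,0],[[0,0,-0.1],0,0],[[0,0,0],0,0],[[0,0,0],0,0]]'

```text
clock: 9.87
eef_pos: [568.4, 102.6, 44.7]
tcp_rot: [3.14, 0.0, 1.564]
contact_force: [0.3, -5.9, -0.2]
opening: 0.046
```

>>> servo_tool --rows '[[[0,0,-0.1],0,0],[[0,0,0],0,0],[[0,0,0],0,0]]'

```text
clock: 10.12
eef_pos: [568.8, 102.6, 44.6]
tcp_rot: [3.14, 0.0, 1.564]
contact_force: [-1.8, -5.7, 10.2]
opening: 0.045
```

>>> servo_tool --rows '[[[0,-0.05,0.15],0,0],[[0,0,0],0,2],[[0,0,0],0,2],[[0,0,0],0,2],[[0,0,0],0,2]]'

```text
clock: 10.53
eef_pos: [568.0, 102.6, 44.8]
tcp_rot: [3.141, -0.0, 1.564]
contact_force: [-0.4, -0.5, -0.6]
opening: 0.236
```

>>> servo_tool --rows '[[[0,0,2],0,2],[[0,0,2.5],0,2],[[0,0,2.5],0,2],[[0,0,0],0,2],[[0,0,0],0,2]]'

```text
clock: 10.95
eef_pos: [569.0, 102.7, 116.2]
tcp_rot: [3.138, -0.001, 1.564]
contact_force: [-0.3, 0.5, 0.0]
opening: 0.236
```

>>> servo_tool --rows '[[[-4,0,2],-0.12,5],[[-3,0,2],-0.12,5],[[-3,0,2],-0.12,5],[[-3,0,0],-0.12,5],[[-3,0,0],-0.12,5]]'

```text
clock: 11.37
eef_pos: [409.3, 102.3, 173.2]
tcp_rot: [3.141, -0.0, 0.958]
contact_force: [-0.6, -0.1, 0.3]
opening: 0.585
```

>>> servo_tool --rows '[[[-3,0,0],-0.12,5],[[-3,0,0],-0.12,5],[[-1,0,0],-0.12,5],[[0,0,0],-0.12,5],[[0,0,0],0,5]]'

```text
clock: 11.78
eef_pos: [339.4, 102.2, 172.7]
tcp_rot: [-3.141, 0.001, 0.479]
contact_force: [-1.1, -0.3, 0.3]
opening: 0.59
```

Run:
```python
from meas import *
s=r.sense();print(s['eef_pos'],s['contact_force'],s['qpos'])
f=grab('side','side6');g=grab('top','top6')
def z(f,n,k=5):
    u,v=proj(f,[575,110,40]);a=cv2.cvtColor(f['frame'],cv2.COLOR_RGB2BGR);u,v=int(u),int(v)
    cv2.imwrite('pics/%s.png'%n,cv2.resize(a[v-60:v+60,u-75:u+75],None,fx=k,fy=k,interpolation=cv2.INTER_CUBIC)); print(u-75,v-60)
z(f,'z6s');z(g,'z6t')
```

```text
[339.35616419 102.23108387 172.69185856] [-1.11140861 -0.29990306  0.28373533] [ 2.88291151e-01 -3.22888463e-02  2.20850523e+00  9.56335393e-05
  9.66473517e-01  1.38020690e+00]
170 177
167 119
```

View pics/z6s.png

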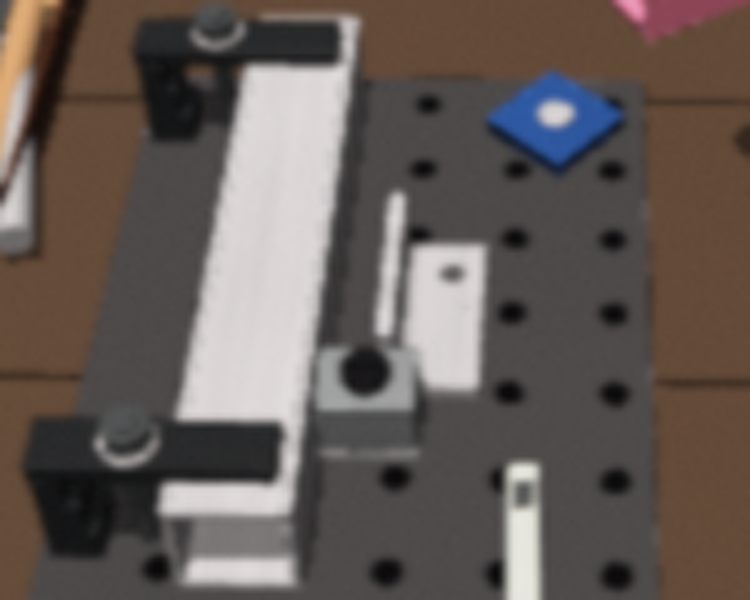

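View pics/z6t.png

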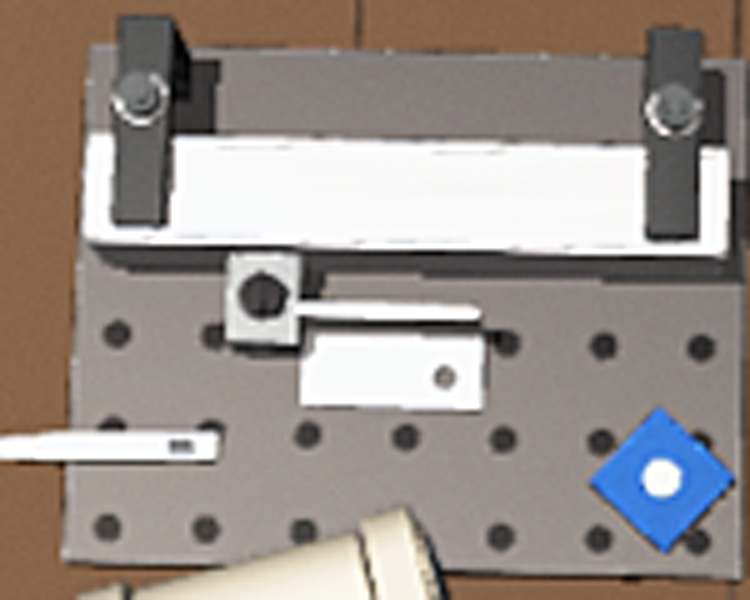

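The cleat rests flat, butted against the stop and parallel to the rail with about a 25 mm gap. I'll turn the jaws to lie along the rail, go to 25 mm opening and come down in the inside corner.

>>> servo_tool --rows '[[[2,0,0],-0.12,2.5],[[3,0,0],-0.12,2.5],[[3.5,0.4,0],-0.12,2.5],[[3.5,0,0],-0.12,2.5],[[3.5,0,-1],-0.005,2.5]]'

```text
clock: 12.3
eef_pos: [498.7, 106.5, 164.0]
tcp_rot: [-3.141, -0.002, -0.004]
contact_force: [-0.0, 0.6, 0.9]
opening: 0.294
```

>>> servo_tool --rows '[[[3,0,-2],0,2.5],[[2,0,-2],0,2.5],[[0,0,-3],0,2.5],[[0,0,-2],0,2.5],[[0,0,0],0,2.5]]'

```text
clock: 12.72
eef_pos: [542.9, 105.5, 68.5]
tcp_rot: [3.14, 0.008, 0.002]
contact_force: [-1.0, -0.3, -0.2]
opening: 0.291
```

>>> servo_tool --rows '[[[0,0,0],0,2.5],[[0,0,0],0,2.5],[[0,0,0],0,2.5]]'

```text
clock: 12.97
eef_pos: [546.7, 106.5, 74.9]
tcp_rot: [-3.141, -0.002, -0.0]
contact_force: [0.8, -0.2, -0.0]
opening: 0.292
```

Run:
```python
from meas import *
s=r.sense();print(s['eef_pos'],s['contact_force'],s['qpos'])
f=grab('side','side7')
def z(f,n,k=5):
    u,v=proj(f,[575,110,40]);a=cv2.cvtColor(f['frame'],cv2.COLOR_RGB2BGR);u,v=int(u),int(v)
    cv2.imwrite('pics/%s.png'%n,cv2.resize(a[v-60:v+60,u-75:u+75],None,fx=k,fy=k,interpolation=cv2.INTER_CUBIC)); print(u-75,v-60)
z(f,'z7s')
```

```text
[546.66156254 106.5330684   74.86216551] [ 0.83846589 -0.16893131 -0.01236587] [1.89773226e-01 4.21031735e-01 1.89415079e+00 1.23417518e-06
 8.24088877e-01 1.76070860e+00]
170 177
```

View pics/z7s.png

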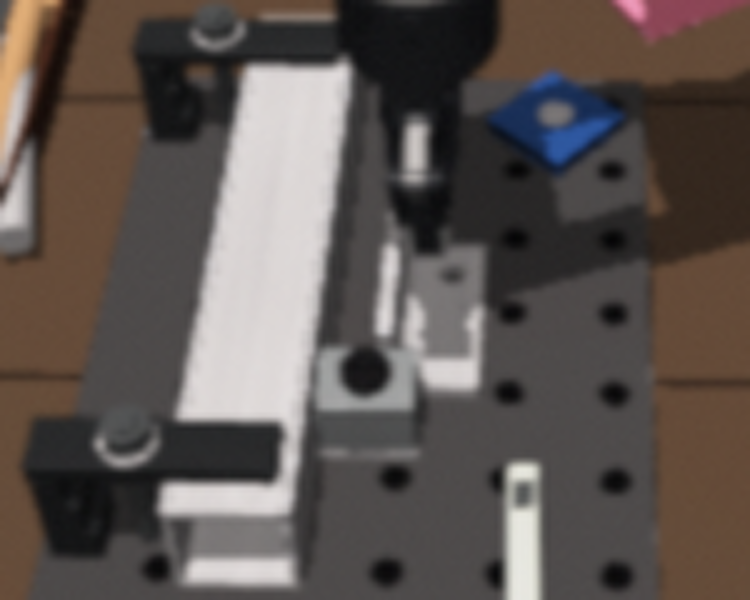

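>>> servo_tool --rows '[[[0,0,-1.5],0,2.5],[[0,0,-1.2],0,2.5],[[0,0,-0.6],0,2.5],[[0,0,0],0,2.5],[[0,0,0],0,2.5]]'

```text
clock: 13.43
eef_pos: [545.4, 106.3, 40.4]
tcp_rot: [3.141, 0.001, -0.001]
contact_force: [-0.3, 0.0, -0.2]
opening: 0.296
```

>>> servo_tool --rows '[[[0,0,-0.2],0,2.5],[[0,0,-0.2],0,2.5],[[0,0,-0.1],0,2.5],[[0,0,0],0,2.5],[[0,0,0],0,2.5]]'

```text
clock: 13.85
eef_pos: [545.6, 106.3, 35.5]
tcp_rot: [-3.142, -0.0, -0.001]
contact_force: [-0.3, 0.3, -0.4]
opening: 0.296
```

>>> servo_tool --rows '[[[0,0,-0.2],0,2.5],[[0,0,0],0,2.5],[[0,0,0],0,2.5]]'

```text
clock: 14.1
eef_pos: [545.5, 106.3, 33.3]
tcp_rot: [3.142, 0.0, -0.001]
contact_force: [0.4, 0.1, -0.4]
opening: 0.291
```

>>> servo_tool --rows '[[[0,0,-0.1],0,2.5],[[0,0,0],0,2.5],[[0,0,0],0,2.5]]'

```text
clock: 14.35
eef_pos: [545.5, 106.3, 32.4]
tcp_rot: [-3.142, 0.0, -0.001]
contact_force: [-0.5, 0.2, 0.4]
opening: 0.297
```

>>> servo_tool --rows '[[[0,0,-0.1],0,2.5],[[0,0,0],0,2.5],[[0,0,0],0,2.5]]'

```text
clock: 14.6
eef_pos: [545.5, 106.3, 31.3]
tcp_rot: [-3.142, 0.0, -0.001]
contact_force: [-0.3, -0.5, 0.2]
opening: 0.293
```

>>> servo_tool --rows '[[[0,0,-0.1],0,2.5],[[0,0,0],0,2.5],[[0,0,0],0,2.5]]'

```text
clock: 14.85
eef_pos: [545.5, 106.3, 30.3]
tcp_rot: [3.142, 0.0, -0.001]
contact_force: [0.0, -0.6, -0.6]
opening: 0.289
```

>>> servo_tool --rows '[[[0,0,-0.1],0,2.5],[[0,0,0],0,2.5],[[0,0,0],0,2.5]]'

```text
clock: 15.1
eef_pos: [545.5, 106.3, 29.4]
tcp_rot: [3.142, 0.0, -0.001]
contact_force: [-0.4, -0.1, -0.1]
opening: 0.294
```

>>> servo_tool --rows '[[[0,0,-0.1],0,2.5],[[0,0,0],0,2.5],[[0,0,0],0,2.5]]'

```text
clock: 15.35
eef_pos: [545.5, 106.3, 28.3]
tcp_rot: [3.142, 0.0, -0.001]
contact_force: [-0.4, 0.9, 1.1]
opening: 0.294
```

>>> servo_tool --rows '[[[0,0,-0.1],0,2.5],[[0,0,0],0,2.5],[[0,0,0],0,2.5]]'

```text
clock: 15.6
eef_pos: [545.5, 106.3, 27.4]
tcp_rot: [3.142, 0.0, -0.001]
contact_force: [-0.9, -0.1, -0.8]
opening: 0.292
```

>>> servo_tool --rows '[[[0,0,-0.1],0,2.5],[[0,0,0],0,2.5],[[0,0,0],0,2.5]]'

```text
clock: 15.85
eef_pos: [545.5, 106.3, 26.3]
tcp_rot: [3.142, 0.0, -0.001]
contact_force: [-0.3, 0.5, 0.2]
opening: 0.293
```

>>> servo_tool --rows '[[[0,0,-0.1],0,2.5],[[0,0,0],0,2.5],[[0,0,0],0,2.5]]'

```text
clock: 16.1
eef_pos: [545.5, 106.3, 25.3]
tcp_rot: [3.142, 0.0, -0.001]
contact_force: [-0.2, -0.6, -0.9]
opening: 0.291
```

Run:
```python
from meas import *
s=r.sense();print(s['eef_pos'],s['contact_force'])
f=grab('side','side8')
def z(f,n,k=5):
    u,v=proj(f,[575,110,40]);a=cv2.cvtColor(f['frame'],cv2.COLOR_RGB2BGR);u,v=int(u),int(v)
    cv2.imwrite('pics/%s.png'%n,cv2.resize(a[v-60:v+60,u-75:u+75],None,fx=k,fy=k,interpolation=cv2.INTER_CUBIC)); print(u-75,v-60)
z(f,'z8s')
```

```text
[545.53672795 106.32102154  25.34163075] [-0.19693192 -0.64277535 -0.85991689]
170 177
```

View pics/z8s.png

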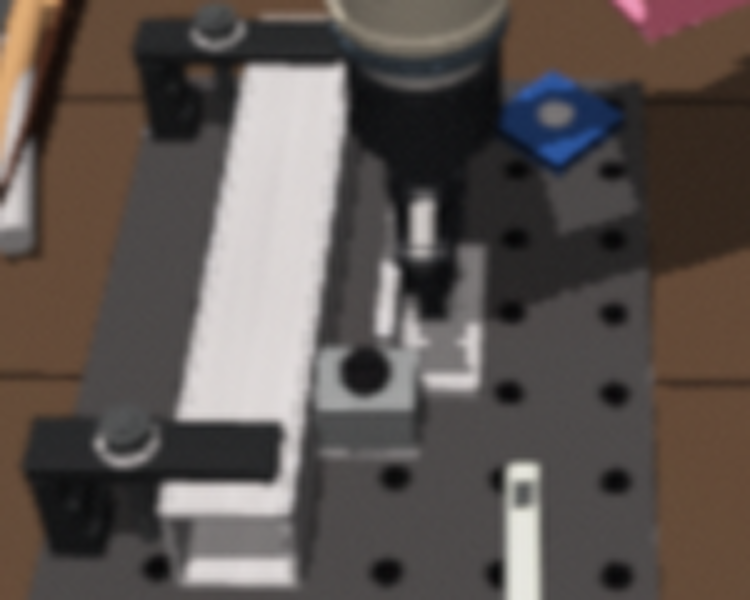

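>>> servo_tool --rows '[[[0,0,-0.1],0,2.5],[[0,0,0],0,2.5],[[0,0,0],0,2.5]]'

```text
clock: 16.4
eef_pos: [545.5, 106.3, 24.3]
tcp_rot: [-3.142, 0.0, -0.001]
contact_force: [0.0, -0.4, -0.3]
opening: 0.294
```

>>> servo_tool --rows '[[[0,0,-0.1],0,2.5],[[0,0,0],0,2.5],[[0,0,0],0,2.5]]'

```text
clock: 16.65
eef_pos: [545.5, 106.3, 23.4]
tcp_rot: [3.142, 0.0, -0.001]
contact_force: [-0.5, -0.1, -0.8]
opening: 0.294
```

>>> servo_tool --rows '[[[0,0,-0.1],0,2.5],[[0,0,0],0,2.5],[[0,0,0],0,2.5]]'

```text
clock: 16.9
eef_pos: [545.5, 106.3, 22.3]
tcp_rot: [3.142, 0.0, -0.001]
contact_force: [0.3, -0.3, 0.6]
opening: 0.293
```

Run:
```python
from meas import *
f=grab('side','side9')
a=cv2.cvtColor(f['frame'],cv2.COLOR_RGB2BGR)
cv2.imwrite('pics/z9.png',cv2.resize(a[205:265,225:300],None,fx=9,fy=9,interpolation=cv2.INTER_CUBIC))
W=world(f)
for v in range(222,252,2): print(v,[tuple(W[v,u].round().astype(int)) for u in (252,256,260)])
```

```text
222 [(np.int64(554), np.int64(122), np.int64(111)), (np.int64(541), np.int64(155), np.int64(145)), (np.int64(534), np.int64(124), np.int64(112))]
224 [(np.int64(554), np.int64(130), np.int64(111)), (np.int64(541), np.int64(158), np.int64(141)), (np.int64(534), np.int64(128), np.int64(110))]
226 [(np.int64(551), np.int64(156), np.int64(133)), (np.int64(541), np.int64(163), np.int64(140)), (np.int64(534), np.int64(132), np.int64(107))]
228 [(np.int64(550), np.int64(168), np.int64(139)), (np.int64(541), np.int64(169), np.int64(139)), (np.int64(531), np.int64(165), np.int64(135))]
230 [(np.int64(550), np.int64(170), np.int64(133)), (np.int64(541), np.int64(171), np.int64(135)), (np.int64(533), np.int64(153), np.int64(115))]
232 [(np.int64(551), np.int64(167), np.int64(124)), (np.int64(541), np.int64(167), np.int64(123)), (np.int64(533), np.int64(155), np.int64(110))]
234 [(np.int64(552), np.int64(159), np.int64(108)), (np.int64(542), np.int64(163), np.int64(112)), (np.int64(533), np.int64(159), np.int64(108))]
236 [(np.int64(553), np.int64(152), np.int64(92)), (np.int64(543), np.int64(15
[... 364 characters left out ...]
(559), np.int64(112), np.int64(23)), (np.int64(548), np.int64(113), np.int64(24)), (np.int64(538), np.int64(111), np.int64(22))]
244 [(np.int64(558), np.int64(122), np.int64(26)), (np.int64(548), np.int64(120), np.int64(24)), (np.int64(537), np.int64(119), np.int64(23))]
246 [(np.int64(558), np.int64(126), np.int64(23)), (np.int64(548), np.int64(126), np.int64(23)), (np.int64(537), np.int64(127), np.int64(24))]
248 [(np.int64(554), np.int64(161), np.int64(57)), (np.int64(547), np.int64(133), np.int64(23)), (np.int64(537), np.int64(131), np.int64(21))]
250 [(np.int64(554), np.int64(169), np.int64(58)), (np.int64(547), np.int64(139), np.int64(23)), (np.int64(536), np.int64(140), np.int64(24))]
```

View pics/z9.png

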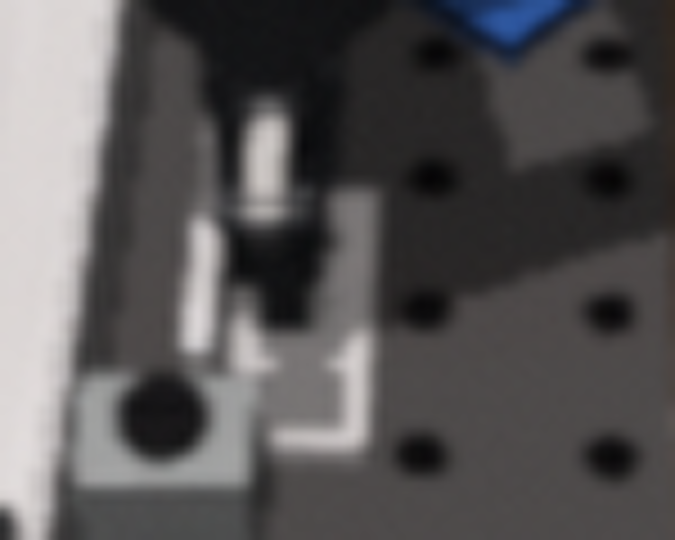

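No contact yet at TCP z=22. The open pads stand farther back than I expected, and going lower would bring the gripper body near the rail top. I'll raise, shut the fingers (which brings the tips forward) and come down again.

>>> servo_tool --rows '[[[0,0,1.8],0,2.5],[[0,0,0],0,0],[[0,0,0],0,0],[[0,0,0],0,0],[[0,0,0],0,0]]'

```text
clock: 17.37
eef_pos: [545.2, 106.3, 39.9]
tcp_rot: [3.141, 0.001, -0.001]
contact_force: [1.1, 0.3, -0.9]
opening: 0.0
```

>>> servo_tool --rows '[[[0,0,-0.2],0,0],[[0,0,-0.2],0,0],[[0,0,0],0,0],[[0,0,0],0,0]]'

```text
clock: 17.7
eef_pos: [545.3, 106.3, 36.0]
tcp_rot: [3.141, 0.001, -0.001]
contact_force: [-1.0, -0.7, 0.2]
opening: 0.001
```

>>> servo_tool --rows '[[[0,0,-0.1],0,0],[[0,0,0],0,0],[[0,0,0],0,0]]'

```text
clock: 17.95
eef_pos: [545.6, 106.3, 35.4]
tcp_rot: [3.142, 0.0, -0.001]
contact_force: [0.3, -0.6, -0.2]
opening: 0.001
```

>>> servo_tool --rows '[[[0,0,-0.1],0,0],[[0,0,0],0,0],[[0,0,0],0,0]]'

```text
clock: 18.2
eef_pos: [545.6, 106.3, 34.4]
tcp_rot: [3.142, 0.0, -0.001]
contact_force: [-0.7, -0.6, 0.3]
opening: 0.001
```

>>> servo_tool --rows '[[[0,0,-0.1],0,0],[[0,0,0],0,0],[[0,0,0],0,0]]'

```text
clock: 18.45
eef_pos: [545.5, 106.3, 33.4]
tcp_rot: [3.142, 0.0, -0.001]
contact_force: [-0.3, 0.1, -0.1]
opening: -0.005
```

>>> servo_tool --rows '[[[0,0,-0.1],0,0],[[0,0,0],0,0],[[0,0,0],0,0]]'

```text
clock: 18.7
eef_pos: [545.5, 106.3, 32.4]
tcp_rot: [3.142, 0.0, -0.001]
contact_force: [-0.4, 0.5, -0.4]
opening: 0.004
```

>>> servo_tool --rows '[[[0,0,-0.1],0,0],[[0,0,0],0,0],[[0,0,0],0,0]]'

```text
clock: 18.95
eef_pos: [545.6, 106.3, 31.4]
tcp_rot: [3.142, 0.0, -0.001]
contact_force: [0.8, 0.4, 0.7]
opening: 0.005
```

Run:
```python
from meas import *
f=grab('side','side10')
a=cv2.cvtColor(f['frame'],cv2.COLOR_RGB2BGR)
cv2.imwrite('pics/z10.png',cv2.resize(a[205:265,225:300],None,fx=9,fy=9,interpolation=cv2.INTER_CUBIC))
W=world(f)
for v in range(222,252,2): print(v,[W[v,u].round().astype(int).tolist() for u in (252,256,260)])
```

```text
222 [[554, 121, 109], [541, 156, 146], [534, 123, 111]]
224 [[551, 151, 134], [541, 161, 144], [534, 123, 104]]
226 [[550, 165, 142], [541, 165, 142], [531, 162, 139]]
228 [[550, 168, 138], [541, 168, 138], [533, 151, 120]]
230 [[553, 148, 110], [544, 139, 100], [533, 149, 111]]
232 [[561, 78, 24], [546, 121, 72], [536, 114, 65]]
234 [[560, 87, 27], [546, 118, 62], [537, 112, 55]]
236 [[560, 94, 26], [550, 90, 22], [539, 90, 22]]
238 [[560, 100, 25], [549, 96, 21], [538, 97, 22]]
240 [[559, 106, 24], [549, 106, 24], [538, 105, 23]]
242 [[559, 113, 24], [549, 112, 22], [538, 113, 24]]
244 [[559, 120, 24], [548, 120, 24], [538, 118, 22]]
246 [[558, 125, 22], [548, 126, 23], [537, 127, 25]]
248 [[555, 159, 55], [547, 132, 22], [537, 134, 24]]
250 [[554, 167, 56], [547, 141, 25], [536, 141, 25]]
```

View pics/z10.png

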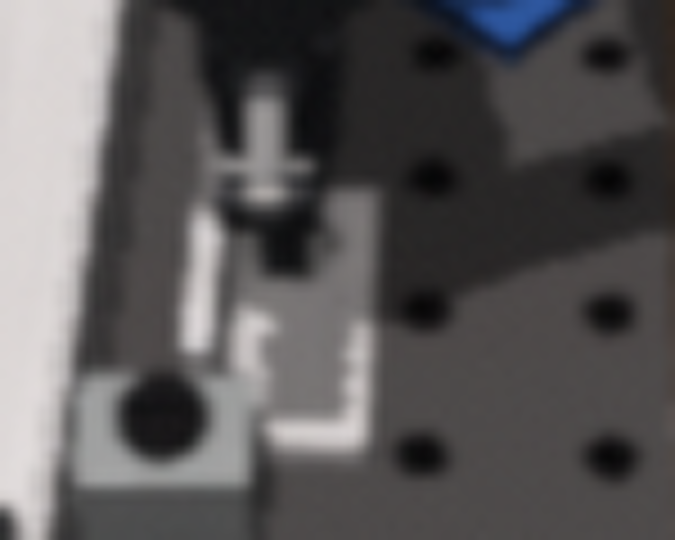

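Depth shows the fingertips are still about 15–20 mm above the flat leg: nothing but the flat leg's surface at z≈23 shows under the tip, and the tip edge is at z≈42–48. So the tips really sit higher than the stated TCP offset, and the body has more clearance than I feared. I'll keep going down, watching the force.

>>> servo_tool --rows '[[[0,0,-0.2],0,0],[[0,0,-0.2],0,0],[[0,0,-0.1],0,0],[[0,0,0],0,0]]'

```text
clock: 19.33
eef_pos: [545.3, 106.3, 26.0]
tcp_rot: [3.141, 0.001, -0.001]
contact_force: [-0.3, -0.2, 0.5]
opening: 0.004
```

>>> servo_tool --rows '[[[0,0,-0.2],0,0],[[0,0,-0.1],0,0],[[0,0,0],0,0],[[0,0,0],0,0]]'

```text
clock: 19.67
eef_pos: [545.6, 106.3, 23.4]
tcp_rot: [3.142, 0.0, -0.001]
contact_force: [0.6, 0.6, 0.1]
opening: -0.001
```

>>> servo_tool --rows '[[[0,0,-0.2],0,0],[[0,0,0],0,0],[[0,0,0],0,0]]'

```text
clock: 19.92
eef_pos: [545.5, 106.3, 21.3]
tcp_rot: [3.142, 0.0, -0.001]
contact_force: [-0.0, 0.6, -0.6]
opening: 0.003
```

>>> servo_tool --rows '[[[0,0,-0.2],0,0],[[0,0,0],0,0],[[0,0,0],0,0]]'

```text
clock: 20.17
eef_pos: [545.4, 106.3, 19.3]
tcp_rot: [3.142, 0.0, -0.001]
contact_force: [0.8, -0.9, 0.5]
opening: 0.001
```

>>> servo_tool --rows '[[[0,0,-0.1],0,0],[[0,0,0],0,0],[[0,0,0],0,0]]'

```text
clock: 20.42
eef_pos: [545.5, 106.3, 18.4]
tcp_rot: [3.142, 0.0, -0.001]
contact_force: [0.2, 0.1, 0.5]
opening: -0.003
```

>>> servo_tool --rows '[[[0,0,-0.1],0,0],[[0,0,0],0,0],[[0,0,0],0,0]]'

```text
clock: 20.67
eef_pos: [545.6, 106.3, 17.4]
tcp_rot: [3.142, 0.0, -0.001]
contact_force: [0.5, 0.4, -0.6]
opening: -0.002
```

>>> servo_tool --rows '[[[0,0,-0.1],0,0],[[0,0,0],0,0],[[0,0,0],0,0]]'

```text
clock: 20.92
eef_pos: [545.5, 106.3, 16.4]
tcp_rot: [3.142, 0.0, -0.001]
contact_force: [-0.0, -0.2, -0.7]
opening: 0.005
```

Run:
```python
from meas import *
f=grab('side','side11')
a=cv2.cvtColor(f['frame'],cv2.COLOR_RGB2BGR)
cv2.imwrite('pics/z11.png',cv2.resize(a[195:265,215:305],None,fx=8,fy=8,interpolation=cv2.INTER_CUBIC))
W=world(f)
for v in range(222,252,2): print(v,[W[v,u].round().astype(int).tolist() for u in (252,256,260)])
```

```text
222 [[551, 147, 136], [542, 147, 137], [534, 127, 116]]
224 [[554, 125, 106], [542, 152, 136], [534, 124, 106]]
226 [[555, 120, 94], [541, 158, 134], [535, 122, 96]]
228 [[552, 152, 121], [541, 160, 130], [533, 151, 120]]
230 [[551, 165, 129], [541, 164, 127], [532, 162, 125]]
232 [[551, 167, 124], [541, 169, 125], [533, 155, 110]]
234 [[553, 150, 97], [543, 153, 100], [533, 153, 101]]
236 [[560, 93, 25], [547, 120, 56], [537, 115, 51]]
238 [[560, 99, 24], [547, 120, 48], [537, 114, 41]]
240 [[559, 108, 27], [549, 105, 23], [538, 105, 23]]
242 [[559, 113, 24], [548, 114, 25], [538, 112, 23]]
244 [[559, 119, 23], [548, 122, 27], [537, 119, 23]]
246 [[558, 127, 24], [548, 127, 24], [537, 126, 23]]
248 [[554, 162, 58], [547, 134, 24], [537, 132, 23]]
250 [[554, 166, 55], [547, 139, 22], [537, 140, 23]]
```

View pics/z11.png

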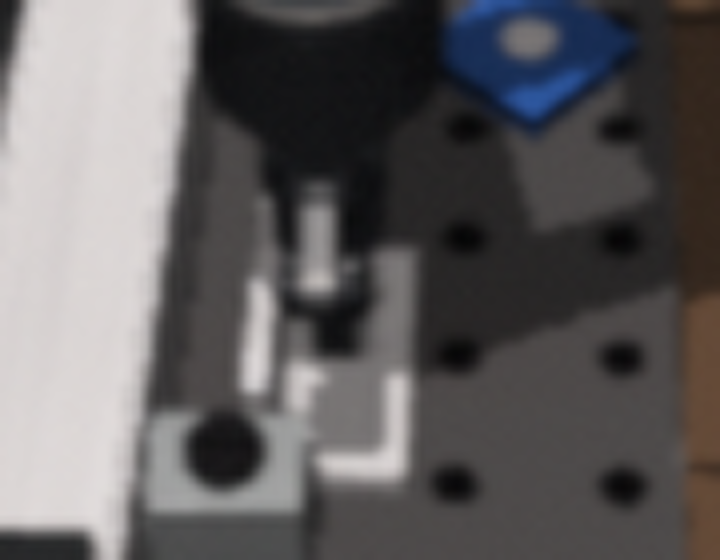

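The tip is still roughly 9–13 mm above the flat leg by depth. I'll go on down.

>>> servo_tool --rows '[[[0,0,-0.2],0,0],[[0,0,-0.1],0,0],[[0,0,0],0,0],[[0,0,0],0,0]]'

```text
clock: 21.3
eef_pos: [545.5, 106.3, 13.3]
tcp_rot: [3.142, 0.0, -0.001]
contact_force: [0.3, -0.7, 1.0]
opening: 0.001
```

>>> servo_tool --rows '[[[0,0,-0.1],0,0],[[0,0,-0.1],0,0],[[0,0,0],0,0],[[0,0,0],0,0]]'

```text
clock: 21.63
eef_pos: [545.5, 106.3, 11.3]
tcp_rot: [3.142, 0.0, -0.001]
contact_force: [-0.1, 0.3, -0.2]
opening: -0.001
```

>>> servo_tool --rows '[[[0,0,-0.1],0,0],[[0,0,0],0,0],[[0,0,0],0,0]]'

```text
clock: 21.88
eef_pos: [545.5, 106.3, 10.4]
tcp_rot: [3.142, 0.0, -0.001]
contact_force: [0.8, 0.2, 0.1]
opening: -0.001
```

>>> servo_tool --rows '[[[0,0,-0.1],0,0],[[0,0,0],0,0],[[0,0,0],0,0]]'

```text
clock: 22.13
eef_pos: [545.5, 106.3, 9.4]
tcp_rot: [3.142, 0.0, -0.001]
contact_force: [0.4, 0.6, 0.2]
opening: -0.001
```

>>> servo_tool --rows '[[[0,0,-0.1],0,0],[[0,0,0],0,0],[[0,0,0],0,0]]'

```text
clock: 22.38
eef_pos: [545.5, 106.3, 8.4]
tcp_rot: [3.142, 0.0, -0.001]
contact_force: [0.6, 1.2, 0.3]
opening: -0.001
```

>>> servo_tool --rows '[[[0,0,-0.1],0,0],[[0,0,0],0,0],[[0,0,0],0,0]]'

```text
clock: 22.63
eef_pos: [545.5, 106.3, 7.3]
tcp_rot: [3.142, 0.0, -0.001]
contact_force: [-0.4, -0.2, 0.2]
opening: 0.003
```

>>> servo_tool --rows '[[[0,0,-0.1],0,0],[[0,0,0],0,0],[[0,0,0],0,0]]'

```text
clock: 22.88
eef_pos: [545.5, 106.3, 6.3]
tcp_rot: [3.142, 0.0, -0.001]
contact_force: [0.4, 0.2, 0.7]
opening: -0.001
```

Run:
```python
from meas import *
f=grab('side','side12')
print(r.sense()['contact_force'],r.sense()['eef_pos'])
a=cv2.cvtColor(f['frame'],cv2.COLOR_RGB2BGR)
cv2.imwrite('pics/z12.png',cv2.resize(a[195:265,215:305],None,fx=8,fy=8,interpolation=cv2.INTER_CUBIC))
W=world(f)
for v in range(230,252,1): print(v,[W[v,u].round().astype(int).tolist() for u in (252,255,258,260)])
```

```text
[0.60407503 0.30196334 0.63030773] [545.52646402 106.3170916    6.35987124]
230 [[553, 148, 110], [544, 160, 122], [538, 151, 112], [533, 149, 111]]
231 [[552, 154, 112], [544, 161, 120], [538, 153, 111], [533, 152, 110]]
232 [[481, 772, 792], [544, 164, 120], [537, 163, 119], [533, 154, 109]]
233 [[551, 166, 119], [544, 166, 118], [537, 166, 119], [532, 162, 115]]
234 [[551, 167, 116], [544, 167, 116], [537, 165, 114], [532, 165, 114]]
235 [[551, 168, 114], [544, 167, 113], [537, 168, 114], [533, 162, 107]]
236 [[552, 167, 109], [544, 166, 108], [537, 168, 111], [533, 162, 104]]
237 [[554, 143, 79], [549, 121, 53], [540, 139, 74], [534, 144, 80]]
238 [[560, 98, 23], [550, 118, 46], [542, 121, 49], [537, 114, 42]]
239 [[560, 103, 25], [550, 120, 44], [542, 121, 45], [537, 113, 36]]
240 [[560, 105, 23], [550, 119, 39], [542, 119, 39], [538, 111, 30]]
241 [[559, 110, 24], [550, 122, 38], [542, 120, 37], [538, 114, 29]]
242 [[559, 113, 24], [551, 116, 27], [543, 113, 24], [538, 114, 25]]
243 [[559, 117, 24], [551, 116, 23], [543, 117, 24], [538, 116, 24]]
244 [[559, 120, 24], [551, 119, 23], [543, 119, 23], [538, 119, 23]]
245 [[558, 124, 25], [550, 125, 26], [543, 121, 22], [537, 123, 23]]
246 [[558, 127, 24], [550, 127, 24], [542, 127, 24], [537, 126, 24]]
247 [[555, 157, 55], [550, 132, 26], [542, 130, 24], [537, 132, 27]]
248 [[555, 159, 54], [550, 134, 24], [542, 134, 24], [537, 134, 25]]
249 [[555, 162, 54], [550, 138, 25], [542, 137, 24], [537, 134, 20]]
250 [[554, 167, 56], [549, 141, 25], [542, 139, 22], [537, 139, 22]]
251 [[554, 169, 54], [549, 144, 24], [542, 144, 24], [536, 144, 24]]
```

View pics/z12.png

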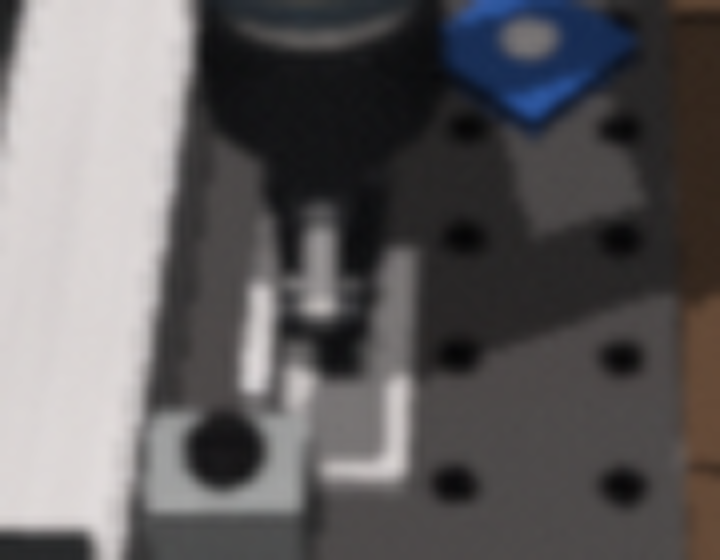

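>>> servo_tool --rows '[[[0,0,-0.1],0,0],[[0,0,-0.1],0,0],[[0,0,-0.1],0,0],[[0,0,0],0,0],[[0,0,0],0,0]]'

```text
clock: 23.35
eef_pos: [545.8, 106.4, 5.9]
tcp_rot: [-3.142, -0.0, -0.001]
contact_force: [-10.8, -2.0, 34.3]
opening: 0.0
```

>>> servo_tool --rows '[[[0,0,-0.1],0,0],[[0,0,0],0,0],[[0,0,-0.1],0,0],[[0,0,0],0,0]]'

```text
clock: 23.68
eef_pos: [545.8, 106.4, 5.8]
tcp_rot: [-3.141, -0.0, -0.001]
contact_force: [-17.7, -2.9, 59.6]
opening: -0.002
```

>>> servo_tool --rows '[[[0,0,-0.1],0,0],[[0,0,0],0,0],[[0,0,0],0,0]]'

```text
clock: 23.93
eef_pos: [545.8, 106.4, 5.7]
tcp_rot: [-3.141, -0.001, -0.001]
contact_force: [-21.6, -3.5, 71.8]
opening: -0.002
```

>>> servo_tool --rows '[[[0,0,-0.1],0,0],[[0,0,0],0,0],[[0,0,0],0,0]]'

```text
clock: 24.18
eef_pos: [545.9, 106.4, 5.7]
tcp_rot: [-3.141, -0.001, -0.001]
contact_force: [-25.0, -5.0, 85.4]
opening: -0.004
```

Contact is at TCP z≈6.0. That batch pressed harder than I intended, 85 N against the 120 N wrist limit. I'll ease it off at once.

>>> servo_tool --rows '[[[0,0,0.5],0,0],[[0,0,0.2],0,0],[[0,0,0.05],0,0],[[0,0,0],0,0],[[0,0,0],0,0]]'

```text
clock: 24.6
eef_pos: [545.2, 106.3, 6.3]
tcp_rot: [3.141, 0.001, -0.001]
contact_force: [-0.3, -0.0, 0.8]
opening: 0.001
```

Run:
```python
from meas import *
f=grab('side','side13');g=grab('top','top13')
print(r.sense()['contact_force'],r.sense()['eef_pos'])
a=cv2.cvtColor(f['frame'],cv2.COLOR_RGB2BGR);b=cv2.cvtColor(g['frame'],cv2.COLOR_RGB2BGR)
A=cv2.resize(a[180:265,215:315],None,fx=6,fy=6,interpolation=cv2.INTER_CUBIC)
cv2.imwrite('pics/z13.png',A);cv2.imwrite('pics/z13t.png',cv2.resize(b[120:240,170:330],None,fx=3,fy=3))
```

```text
[ 0.55743657  0.7852991  -0.46049141] [545.19600401 106.24531224   6.22407343]
```

View pics/z13.png

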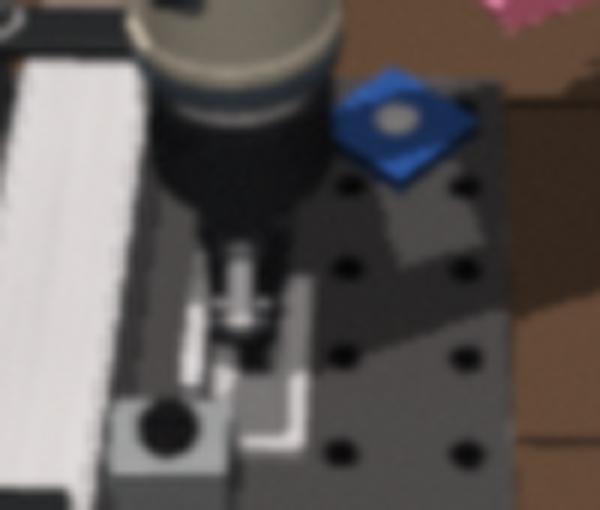

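View pics/z13t.png

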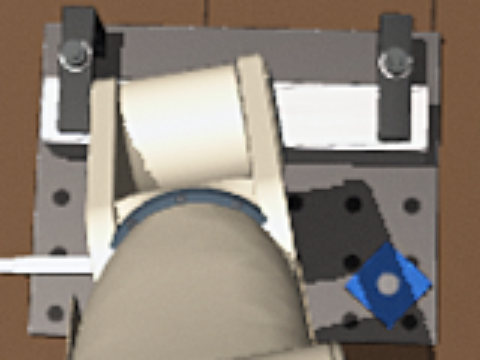

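>>> servo_tool --rows '[[[0.4,0,0],0,0],[[0.2,0,0],0,0],[[0,0,0],0,0],[[0,0,0],0,0]]'

```text
clock: 25.03
eef_pos: [551.8, 106.3, 6.8]
tcp_rot: [-3.142, 0.0, -0.001]
contact_force: [-0.4, -0.1, 0.2]
opening: -0.003
```

>>> servo_tool --rows '[[[0.2,0,0],0,0],[[0,0,0],0,0],[[0,0,0],0,0]]'

```text
clock: 25.28
eef_pos: [553.2, 106.3, 6.8]
tcp_rot: [3.141, 0.001, -0.001]
contact_force: [-1.4, 0.3, -0.2]
opening: -0.004
```

>>> servo_tool --rows '[[[0.2,0,0],0,0],[[0,0,0],0,0],[[0,0,0],0,0]]'

```text
clock: 25.53
eef_pos: [555.6, 106.3, 6.9]
tcp_rot: [3.142, 0.0, -0.001]
contact_force: [-0.0, -0.5, -0.5]
opening: 0.002
```

>>> servo_tool --rows '[[[0,0,-0.1],0,0],[[0,0,0],0,0],[[0,0,0],0,0]]'

```text
clock: 25.78
eef_pos: [555.6, 106.3, 6.4]
tcp_rot: [-3.142, -0.0, -0.001]
contact_force: [-3.7, 0.6, 7.3]
opening: -0.001
```

>>> servo_tool --rows '[[[0.2,0,-0.05],0,0],[[0,0,0],0,0],[[0,0,0],0,0]]'

```text
clock: 26.03
eef_pos: [557.5, 106.3, 6.4]
tcp_rot: [3.142, 0.0, -0.001]
contact_force: [-6.5, -0.7, 13.8]
opening: 0.002
```

>>> servo_tool --rows '[[[0.2,0,0],0,0],[[0.2,0,0],0,0],[[0.1,0,0],0,0],[[0,0,0],0,0],[[0,0,0],0,0]]'

```text
clock: 26.45
eef_pos: [562.6, 106.3, 6.4]
tcp_rot: [3.142, -0.0, -0.001]
contact_force: [-6.0, -0.6, 13.7]
opening: -0.003
```

```bash
cat > look.py <<'E'
from meas import *
import sys
def look(k):
    f=grab('side','side%s'%k); s=r.sense(); print(s['clock'],s['contact_force'],s['eef_pos'])
    a=cv2.cvtColor(f['frame'],cv2.COLOR_RGB2BGR)
    cv2.imwrite('pics/z%s.png'%k,cv2.resize(a[180:265,205:305],None,fx=7,fy=7,interpolation=cv2.INTER_CUBIC))
    W=world(f)
    P=W[sel(W,(540,600),(40,170),(60,68))]; 
    for n,b in dict(leg=((545,597),(45,145),(61,68)),flat=((500,597),(40,149),(20,27))).items():
        P=W[sel(W,*b)]; print(n,len(P),P.min(0).round() if len(P) else '',P.max(0).round() if len(P) else '')
look(sys.argv[1])
E
python3 look.py 14
```

```text
26.5 [-6.04558367 -1.18192982 12.98182525] [562.58352096 106.30344891   6.40466181]
leg 18 [573. 104.  61.] [581. 143.  68.]
flat 239 [531.  54.  20.] [572. 148.  27.]
```

View pics/z14.png

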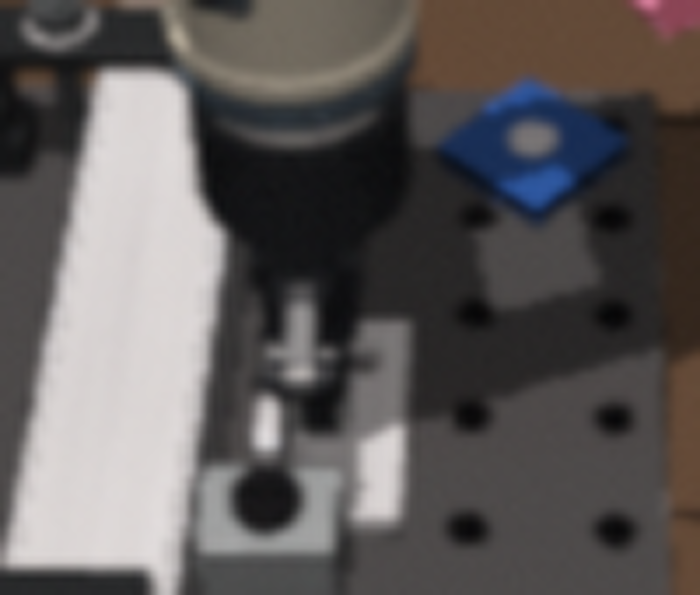

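The cleat is sliding with the fingers: the leg top is now at x 573–581, and it was at about 564–572. I'll go on.

>>> servo_tool --rows '[[[0.2,0,0],0,0],[[0.2,0,0],0,0],[[0.2,0,0],0,0],[[0.2,0,0],0,0],[[0,0,0],0,0]]'

```text
clock: 26.92
eef_pos: [570.7, 106.3, 6.4]
tcp_rot: [3.142, -0.0, -0.001]
contact_force: [-4.9, -1.1, 13.2]
opening: -0.004
```

>>> servo_tool --rows '[[[0.2,0,0],0,0],[[0.1,0,0],0,0],[[0,0,0],0,0],[[0,0,0],0,0]]'

```text
clock: 27.25
eef_pos: [573.5, 106.2, 6.4]
tcp_rot: [3.141, 0.0, -0.001]
contact_force: [-6.1, -2.0, 13.4]
opening: -0.004
```

```bash
python3 look.py 15
```

```text
27.3 [-6.30767995 -1.02678855 12.53157178] [573.51577216 106.25097945   6.38408426]
leg 16 [561. 103.  64.] [592. 145.  68.]
flat 210 [542.  53.  20.] [583. 148.  27.]
```

View pics/z15.png

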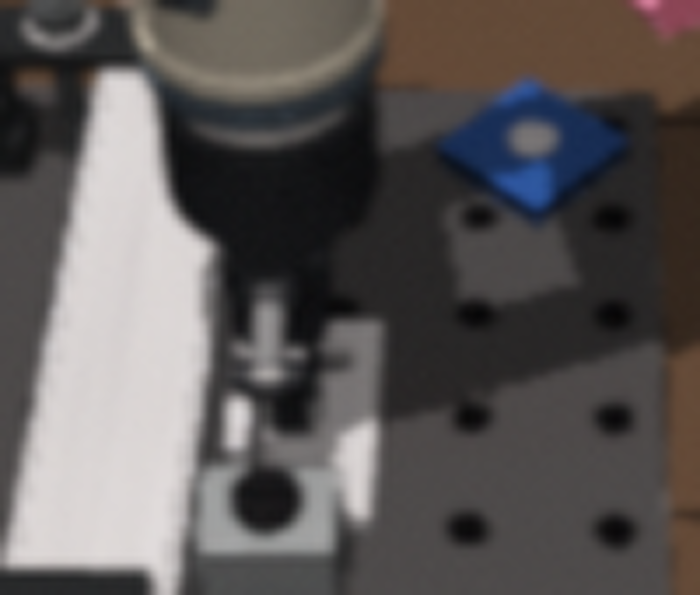

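About 6 mm remain. I'll creep.

>>> servo_tool --rows '[[[0.2,0,0],0,0],[[0.15,0,0],0,0],[[0,0,0],0,0],[[0,0,0],0,0]]'

```text
clock: 27.63
eef_pos: [577.1, 106.2, 6.4]
tcp_rot: [3.141, -0.0, -0.001]
contact_force: [-5.6, -2.2, 13.2]
opening: 0.002
```

>>> servo_tool --rows '[[[0.1,0,0],0,0],[[0,0,0],0,0],[[0,0,0],0,0]]'

```text
clock: 27.88
eef_pos: [577.9, 106.2, 6.4]
tcp_rot: [3.141, 0.0, -0.001]
contact_force: [-6.2, -1.0, 13.1]
opening: -0.003
```

>>> servo_tool --rows '[[[0.1,0,0],0,0],[[0,0,0],0,0],[[0,0,0],0,0]]'

```text
clock: 28.13
eef_pos: [578.8, 106.2, 6.4]
tcp_rot: [3.141, 0.0, -0.001]
contact_force: [-6.2, -1.2, 13.9]
opening: -0.002
```

>>> servo_tool --rows '[[[0.1,0,0],0,0],[[0,0,0],0,0],[[0,0,0],0,0]]'

```text
clock: 28.38
eef_pos: [579.8, 106.2, 6.4]
tcp_rot: [3.141, 0.0, -0.001]
contact_force: [-6.1, -1.2, 13.2]
opening: -0.005
```

>>> servo_tool --rows '[[[0.1,0,0],0,0],[[0,0,0],0,0],[[0,0,0],0,0]]'

```text
clock: 28.63
eef_pos: [580.8, 106.2, 6.4]
tcp_rot: [3.141, 0.0, -0.001]
contact_force: [-6.4, -1.6, 13.7]
opening: 0.001
```

>>> servo_tool --rows '[[[0.1,0,0],0,0],[[0,0,0],0,0],[[0,0,0],0,0]]'

```text
clock: 28.88
eef_pos: [581.3, 106.2, 6.4]
tcp_rot: [3.141, 0.001, -0.001]
contact_force: [-9.1, -2.0, 16.1]
opening: -0.003
```

>>> servo_tool --rows '[[[0.1,0,0],0,0],[[0,0,0],0,0],[[0,0,0],0,0]]'

```text
clock: 29.13
eef_pos: [581.3, 106.3, 6.4]
tcp_rot: [3.141, 0.003, -0.002]
contact_force: [-12.1, -0.1, 18.1]
opening: -0.003
```

>>> servo_tool --rows '[[[0.1,0,0],0,0],[[0,0,0],0,0],[[0,0,0],0,0]]'

```text
clock: 29.38
eef_pos: [581.3, 106.3, 6.4]
tcp_rot: [3.141, 0.005, -0.002]
contact_force: [-16.7, -1.1, 22.9]
opening: -0.002
```

```bash
python3 look.py 16
```

```text
29.4333 [-17.15611882   0.29711415  23.08755442] [581.28310218 106.27303869   6.34921506]
leg 10 [567. 105.  63.] [597. 144.  68.]
flat 197 [549.  52.  20.] [590. 147.  27.]
```

View pics/z16.png

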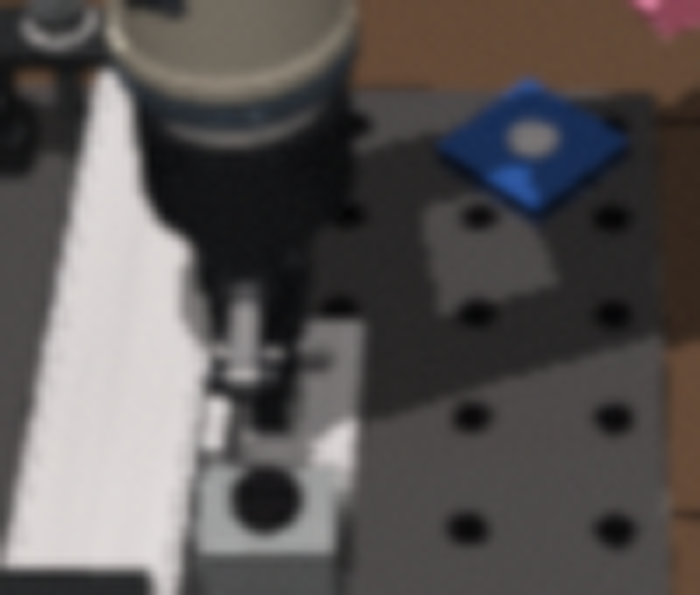

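The leg's back is on the rail (edge x≈597, and the push stalls at 581.3). I'll nudge +y to check that the butt end is against the stop, with a little more back push.

>>> servo_tool --rows '[[[0.05,0.1,0],0,0],[[0,0,0],0,0],[[0,0,0],0,0]]'

```text
clock: 29.68
eef_pos: [581.2, 106.6, 6.3]
tcp_rot: [3.14, 0.006, -0.001]
contact_force: [-16.8, -3.3, 23.3]
opening: -0.001
```

>>> servo_tool --rows '[[[0,0.1,0],0,0],[[0,0,0],0,0],[[0,0,0],0,0]]'

```text
clock: 29.93
eef_pos: [581.2, 106.7, 6.3]
tcp_rot: [3.139, 0.006, -0.001]
contact_force: [-17.1, -9.1, 24.6]
opening: -0.001
```

```bash
python3 look.py 17
python3 - <<'E'
from meas import *
# far (-y) end of the flat leg + near, column profiles in side view depth
for t in('side6','side17'):
    f=load(t);W=world(f); P=W[sel(W,(515,600),(20,149),(18,28))]
    x0=P[:,0].min(); print(t)
    for d in (4,8,12,16,20,24): 
        Q=P[abs(P[:,0]-x0-d)<3]; print(d,Q[:,1].min().round(1),Q[:,1].max().round(1))
    # free (-x) edge of flat: x at several y
    print([ (y,P[abs(P[:,1]-y)<4][:,0].min().round(1)) for y in (60,75,90,105,120,135)])
    m=sel(W,(515,600),(20,170),(61,68)); Q=W[m]; print([(y,Q[abs(Q[:,1]-y)<5][:,0].max().round(1) if (abs(Q[:,1]-y)<5).any() else None) for y in (60,80,100,110,120,130,140)])
E
```

```text
29.9833 [-16.71984914  -9.97089941  24.28161904] [581.18897712 106.68156184   6.27489392]
leg 8 [567. 113.  65.] [596. 143.  67.]
flat 197 [500.  55.  20.] [591. 147.  27.]
side6
4 22.5 116.1
8 22.5 148.7
12 52.5 148.9
16 34.2 148.3
20 34.0 148.3
24 35.4 147.7
[(60, np.float64(523.4)), (75, np.float64(523.0)), (90, np.float64(519.8)), (105, np.float64(522.0)), (120, np.float64(521.7)), (135, np.float64(516.0))]
[(60, np.float64(570.7)), (80, np.float64(569.9)), (100, np.float64(570.8)), (110, np.float64(570.2)), (120, np.float64(571.7)), (130, np.float64(571.5)), (140, np.float64(570.6))]
side17
4 22.2 115.1
8 22.2 131.9
12 61.6 131.9
16 37.9 133.3
20 37.9 138.7
24 57.2 112.7
[(60, np.float64(526.4)), (75, np.float64(550.3)), (90, np.float64(519.9)), (105, np.float64(527.5)), (120, np.float64(529.7)), (135, np.float64(526.5))]
[(60, None), (80, None), (100, np.float64(599.3)), (110, np.float64(567.3)), (120, None), (130, np.float64(599.3)), (140, np.float64(598.7))]
```

Run:
```python
from meas import *
for t,xs in(('side6',(528,534)),('side17',(554,559,564))):
    f=load(t);g=cv2.GaussianBlur(cv2.cvtColor(f['frame'],cv2.COLOR_RGB2GRAY),(3,3),0).astype(float)
    print(t)
    for x in xs:
        ys=np.arange(35,75,.25); p=np.array([proj(f,[x,y,23]) for y in ys],np.float32)
        v=cv2.remap(g.astype(np.float32),p[:,0].copy(),p[:,1].copy(),cv2.INTER_LINEAR).ravel()
        d=np.gradient(v); i=np.argmax(d); print(' far end x',x,'y',ys[i],round(float(d[i]),1))
    for y in (62,75,90,105,118,128,136):
        xx=np.arange(505,565,.25); p=np.array([proj(f,[x,y,23]) for x in xx],np.float32)
        v=cv2.remap(g.astype(np.float32),p[:,0].copy(),p[:,1].copy(),cv2.INTER_LINEAR).ravel()
        d=np.gradient(v); i=np.argmax(d); print(' edge y',y,'x',xx[i],round(float(d[i]),1))
```

```text
side6
 far end x 528 y 52.5 3.5
 far end x 534 y 51.5 3.6
 edge y 62 x 521.0 4.4
 edge y 75 x 520.75 4.6
 edge y 90 x 520.25 4.3
 edge y 105 x 521.5 4.0
 edge y 118 x 522.75 4.2
 edge y 128 x 521.5 4.4
 edge y 136 x 523.0 5.1
side17
 far end x 554 y 51.0 2.4
 far end x 559 y 51.75 2.8
 far end x 564 y 52.75 2.7
 edge y 62 x 548.75 2.5
 edge y 75 x 548.0 2.3
 edge y 90 x 550.0 2.3
 edge y 105 x 549.25 3.8
 edge y 118 x 552.25 4.4
 edge y 128 x 548.0 3.1
 edge y 136 x 550.75 2.9
```

View pics/z17.png

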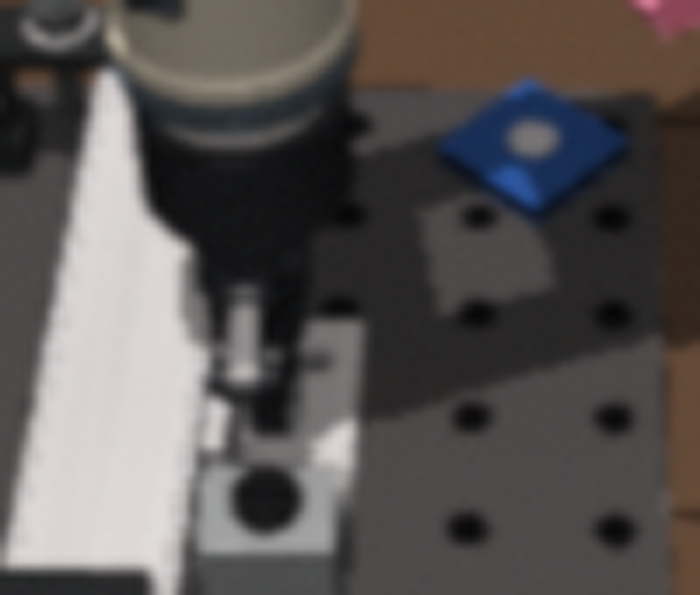

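The far end is still at y≈52, as it was when butted against the stop. The free edge is parallel and has moved to x≈549.5, so the heel is at about 599, on the rail. A final small back push, settle, then hand in.

>>> servo_tool --rows '[[[0.1,0,0],0,0],[[0,0,0],0,0],[[0,0,0],0,0],[[0,0,0],0,0],[[0,0,0],0,0]]'

```text
clock: 30.4
eef_pos: [581.1, 106.7, 6.3]
tcp_rot: [3.139, 0.008, -0.001]
contact_force: [-21.1, -9.1, 29.3]
opening: -0.001
```

>>> servo_tool --rows '[[[0,0,0],0,0],[[0,0,0],0,0],[[0,0,0],0,0]]'

```text
clock: 30.65
eef_pos: [581.2, 106.7, 6.3]
tcp_rot: [3.139, 0.008, -0.001]
contact_force: [-21.1, -8.1, 27.8]
opening: -0.0
```

Run:
```python
from meas import *
f=grab('side','side18');W=world(f);m=f['frame'].max(-1)<60
for xr in((560,590),(590,600),(600,625),(625,660)):
    s=sel(W,xr,(60,165),(60,200))&m; P=W[s]; print(xr,len(P),np.sort(P[:,2])[:6].round() if len(P) else '')
s=r.sense();print(s['contact_force'],s['eef_pos'],s['clock'])
r.sign_off()
```

```text
(560, 590) 375 [64. 64. 65. 67. 68. 70.]
(590, 600) 86 [ 90.  93.  94.  94.  95. 101.]
(600, 625) 74 [122. 158. 160. 161. 163. 163.]
(625, 660) 0 
[-20.4973311   -8.57849515  29.56590151] [581.16632404 106.69048153   6.29668967] 30.7
the job is handed in; nothing more can be done
```

The cleat is on the plate with its drilled leg down, its heel against the rail and its end at the stop. I handed the job in at 30.7 s with the closed fingers still pressing it there.

I gripped it by the upright leg, carried it over, butted it against the stop and set it down about 25 mm short of the rail. Then I released it, turned the jaws, and pushed it back from the inside corner with the fingers shut.

**Last checks:**
- **Push:** the force on the fingers held steady at about 20 N back, 30 N down and 9 N towards the stop. That is more than the 10 N each way you asked for. I have no direct reading of how it splits between rail and plate.
- **Rail:** the arm stalled against it at x≈581, and the camera puts the heel within 1–2 mm of the rail face. The cleat looks parallel by eye and edge measurements, but those are only good to about 1–3 mm.
- **Stop:** the far end stayed at y≈52, the same as when it was first butted, but the stop hid the butted end itself. The nudge towards the stop moved only 0.4 mm as the force rose. Friction could do that too, so the nudge alone doesn't prove contact.
- **Gripper clearance:** the lowest gripper point found over the rail was about 15 mm above its top.

**Didn't go as expected:**
- **Fingertips:** they touched about 28 mm lower in TCP height than the stated 11 mm tip offset predicts. I found the contact height by feel.
- **Overpress:** in one batch of steps the downward press briefly reached 85 N, close to 90 N at the wrist against the 120 N limit. I eased it off at once and the cleat did not move.

I touched none of the other loose things, and the magnet, the only one in view of the last pictures, had not moved.

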